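Free the clamped watch and sort the intake by dial colour

ROBOT

A 6-joint arm with a two-finger parallel gripper is mounted at the origin on the work surface. World frame = base frame: x ahead of the robot, y to its left, z up, the work surface at z = 0. Lengths are in mm, angles in rad, forces in N, time in s.
With the tool pointing down it reaches from about 275 to 750 mm from the base axis. Payload 10.2 kg.
Tool frame: the origin (TCP) lies at the centre of the arm's flange, where the gripper is bolted on; the fingertips stand 173 mm ahead of it and the grasp point (between the pads) lies 155 mm ahead of it; z points along the fingers, y is the line along which they close (so a half turn about z gives the same grasp; the last joint's range is limited). The gripper opens to 85 mm and grips with 20 to 120 N. Pads are 22 mm wide; open, the fingers measure 114 mm over their backs; the gripper's body (76 mm by 85 mm) begins 54 mm behind the grasp point. The pads swing forward as they close: fully open they stand 13 mm farther back than shut.
Start: joints at [1.018, 0.313, 1.498, -0, 1.331, -0.223], TCP at [170.037, 496.709, 404.694] pointing down, gripper open.
Joint ranges: [-2.94, 2.94], [-0.97, 2.17], [0.19, 2.56], [-1.23, 4.37], [0.02, 3.11], [-2.88, 2.88]. Speed limits (rad/s): [2.39, 2.39, 3.01, 3.14, 3.14, 3.14].

INTERFACE

Orientations are given as a unit quaternion [w, x, y, z].
In Python, from rig import ctrl gives the robot as it stands.
- The arm moves only by the shell command python3 steer.py 'ROWS' [OPENING] [FORCE]. ROWS is a JSON list of rows, 1 to 8 of them, each an object with the fields tx, ty, tz (the shift in units of 100 mm), wx, wy, wz (a rotation vector in rad); a field left out counts as zero; each row is the pose to reach, as a shift and turn from the pose commanded when the command began, along the tool's axes at that moment; what a row does not reach only later rows make up. A row lasts 1/10 s, in which the tool goes at most 50 mm and 0.15 rad, less where a joint would pass 70% of its speed; a pose out of reach is approached as far as the arm can. OPENING is the opening from 0.0 (shut) to 1.0 (fully open), set as the command begins (- or left out keeps the last). The fingers move at their own pace and stop on an object; FORCE is the grip in N (left out, the last holds). Time passes only in rows, so rows that do not move let the fingers close. It prints the time, the measured TCP pose, the force, the opening and the grip force at its end. Input that does not fit is refused with a message, and nothing moves.
- ctrl.sense(): the state, without advancing time (a new reading comes with each control period).
- ctrl.capture(name): name is "side" or "top" or "wrist"; returns the picture (400x640x3 uint8, red, green, blue); there is no depth.
- ctrl.calibration(name): a dict with "fx", "fy", "cx", "cy" (pixels), "position" and "attitude" of the camera in the world. Camera axes: x right, y down, z forward; pixel columns grow to the right and rows downward; lengths in mm; the calibration is good to about 2 mm. The wrist camera is an equidistant fisheye: a pixel r from the principal point sees the ray r / f radians off the axis. A picture is of the moment at which its call begins: read the wrist's pose just before it. calibration takes no time and is no camera call; for the wrist camera it gives the pose at the moment of the call.
- ctrl.finish_job(): hands the job in; it is judged then, once.
The state is a dict: "time_s": time; "joints": joint angles; "dq": joint speeds; "tau": joint torques, N m; "eef_pos": TCP position; "ee_rot": TCP orientation; "force": force on the tool from outside, world axes, zero at the start; "wrist_torque": the same for the moment, N m; "grip_width": opening from 0.0 (shut) to 1.0 (fully open); "grip_force": force on a finger pad.
Only numpy, scipy, OpenCV 4.12 (cv2) and the standard library are available. Lean on these libraries where they do the work, as an engineer would, in place of code of your own. Each camera call takes 0.05 s, during which the arm holds its last target. There are 200 camera calls.

TASK

Sort the watch intake by dial colour. Undo the screw of the watch holder until it is fully open (nobody noted whether its thread is right- or left-handed, so try which way it gives) to free the clamped watch; take just the blue tray off the nested stack, leaving the grey trays standing in place, and set it flat on the middle of the black mat; then lay every watch, the freed one included, flat, dial up and side by side on the floor of its tray, blue dials in the blue tray and yellow dials in the yellow one. Leave the tape roll, loupe and pen cup where they are.

Things in the scene. Friction and masses are not known exactly. Their poses are not given: they have to be found in the camera images.
- screw_grip (a point): centre of the grip of the clamp screw on the watch holder: a black bar 46 mm long (point x), 14 mm thick (point y), 20 mm high (10 mm above and below this point, which lies 52 mm above the desk), turning about the vertical through this point on a 76 mm aluminium disc on an 80 mm square aluminium block
- screw (a joint): angle of the clamp screw, rad, positive anticlockwise from above; 0 = clamped, as found. Right- or left-hand thread, unmarked, differs from start to start: one way it stops dead within 0.1 rad, the other way it gives (about 0.15 N m friction, stays where left) and runs to its end stop at +2.4 or -2.4, where the brass dogs are swung clear. Needs more than one grip
- holder: the watch holder, fixed to the desk: steel plate with the screw block on its -x end (screw axis 53 mm to -x of the origin) and, 55 mm to +x of the origin, the round seat for a watch under two brass swing dogs. Origin: on the desk; z up. (thread_a and thread_b are unseen parts inside the block)
- holder_seat (a point): centre of the round seat, 22 mm above the desk, under the held watch; axes as the holder's. On the +y and -y sides stand posts (26 mm off centre, to 16 mm above the seat) whose brass dogs lie over the watch's edge while clamped and swing clear as the screw opens; 4 pins, 6 mm above the seat, at x = +-10, y = +-17 mm. Fingers fit on the +x and -x sides; lift straight up
- tray_blue: blue parts tray, at first the top one of a nested stack of three. Floor 108 x 136 mm (x by y), 3 mm thick; walls slope out to a rim 122 x 150 mm, 15 mm high; an 8 mm post in each corner. Bridge handle over the middle: bar 12 mm wide (x), 40 mm long (y), 17 to 30 mm above the underside. 150 g. Origin: centre of the underside, z up. The next tray's bar begins 1 mm under this one's
- tray_next: the grey tray right under the blue one in the stack; same shape. Nested trays sit 14 mm above each other, so fingers reaching more than 13 mm below the top of the blue tray's bar would catch this tray's bar too
- tray_low: the grey tray at the bottom of the stack; same shape
- tray_yellow: yellow parts tray, same shape, already standing on the desk, loose
- mat: black rubber mat, 170 x 195 mm (x by y), 2 mm thick, fixed to the desk; origin at its centre, on the desk
- tape_roll: bystander: yellow tape roll, 72 mm across, 22 mm high
- loupe: bystander: black eye loupe, 34 mm across, 30 mm high
- pen_cup: bystander: grey pen cup with pens, 72 mm across, 95 mm high, pens to 150 mm
- watch_blue1: round strapless watch head, steel case 34 mm across, 11 mm thick, with a blue dial on top (tiny crown, no lugs), 50 to 100 g; origin at the centre of its underside, z out of the dial. Lies on the desk (grey cloth strip) at the start; may be absent
- watch_yellow1: round strapless watch head, steel case 34 mm across, 11 mm thick, with a yellow dial on top (tiny crown, no lugs), 50 to 100 g; origin at the centre of its underside, z out of the dial. Lies on the desk (grey cloth strip) at the start; may be absent
- watch_blue2: round strapless watch head, steel case 34 mm across, 11 mm thick, with a blue dial on top (tiny crown, no lugs), 50 to 100 g; origin at the centre of its underside, z out of the dial. Lies on the desk (grey cloth strip) at the start; may be absent
- watch_yellow2: round strapless watch head, steel case 34 mm across, 11 mm thick, with a yellow dial on top (tiny crown, no lugs), 50 to 100 g; origin at the centre of its underside, z out of the dial. Lies on the desk (grey cloth strip) at the start; may be absent
- watch_blue3: round strapless watch head, steel case 34 mm across, 11 mm thick, with a blue dial on top (tiny crown, no lugs), 50 to 100 g; origin at the centre of its underside, z out of the dial. Lies on the desk (grey cloth strip) at the start; may be absent
- watch_yellow3: round strapless watch head, steel case 34 mm across, 11 mm thick, with a yellow dial on top (tiny crown, no lugs), 50 to 100 g; origin at the centre of its underside, z out of the dial. Lies on the desk (grey cloth strip) at the start; may be absent
- held_blue: round strapless watch head, steel case 34 mm across, 11 mm thick, with a blue dial on top (tiny crown, no lugs), 50 to 100 g; origin at the centre of its underside, z out of the dial. If present it is the one clamped in the holder at the start, dial up
- held_yellow: round strapless watch head, steel case 34 mm across, 11 mm thick, with a yellow dial on top (tiny crown, no lugs), 50 to 100 g; origin at the centre of its underside, z out of the dial. If present it is the one clamped in the holder at the start, dial up

How it is judged:
By the outcome, as a careful person would: the job done as asked, in the order asked, and still so for the second after the job is handed in, with the robot touching nothing.
Of watch_blue1, watch_yellow1, watch_blue2, watch_yellow2, watch_blue3, watch_yellow3 only 4 to 5 are there at a start; the rules pass over those that are not, and their reading is None.
Of held_blue, held_yellow only 1 to 1 are there at a start; the rules pass over those that are not, and their reading is None.
Of thread_a, thread_b only 1 to 1 are there at a start; the rules pass over those that are not, and their reading is None.
At some moment in a run one of watch_blue1, watch_yellow1, watch_blue2, watch_yellow2, watch_blue3, watch_yellow3 may be knocked a few centimetres aside while the robot is not near it.
Once in a run the grip may slacken for a moment while it holds something.
It also fails if it takes over 208 s, if anything falls off the work surface, if the arm or the gripper's body presses on something with over 40 N, if the wrist force passes 120 N, or if a joint passes its speed limit or range.

## Working session

There is one attempt and no reset: what is moved stays moved. The work goes in short steps, Python scripts to look and compute and a shell command to move; the robot and the scene stay as the last step left them, time stands still between calls to the robot, and variables do not carry over. Pictures are saved under pics/ and viewed, at most 14 in all, crops included, and the job is handed in when it is done.

```bash
ls; mkdir -p pics; python3 - <<'E'
from rig import ctrl
import cv2,numpy as np
for n in ["top","side"]:
    im=ctrl.capture(n); cv2.imwrite(f"pics/{n}0.png",im[:,:,::-1]); print(n,ctrl.calibration(n))
print(ctrl.sense())
E
```

```text
pics
rig.py
steer.py
top {'fx': 400.82929554797266, 'fy': 400.82929554797266, 'cx': 310.8922924715419, 'cy': 200.1386617159339, 'position': array([ 402.48514013,   -1.54084016, 1045.56217874]), 'attitude': array([ 0.04340296, -0.69738882,  0.71379094, -0.04761837])}
side {'fx': 435.50326385159167, 'fy': 435.50326385159167, 'cx': 314.3359147659692, 'cy': 194.81900480669597, 'position': array([ 265.24457724, -761.78543256,  664.86780004]), 'attitude': array([-0.44259214,  0.88186297, -0.14138386,  0.08025277])}
{'time_s': 0.1, 'joints': array([ 1.01760772e+00,  3.13366395e-01,  1.49834612e+00,  2.58249875e-05,
        1.33098085e+00, -2.23391709e-01]), 'dq': array([-0.00033745, -0.00084313, -0.00518192,  0.00227723, -0.00232086,
       -0.00136139]), 'tau': array([ 3.21070220e-03, -4.12902761e+01, -2.60139978e+01, -9.61944193e-05,
        3.05697613e-03, -3.03179229e-05]), 'eef_pos': array([170.0090014 , 496.67559501, 404.21198708]), 'ee_rot': array([-2.19975744e-04,  1.64155168e-01,  9.86434376e-01, -5.04637481e-04]), 'force': array([0.25475836, 0.46821263, 0.34090434]), 'wrist_torque': array([0.02282582, 0.01320916, 0.03114367]), 'grip_force': 0.0, 'grip_width': 0.9989746956572402}
```
View pics/top0.png

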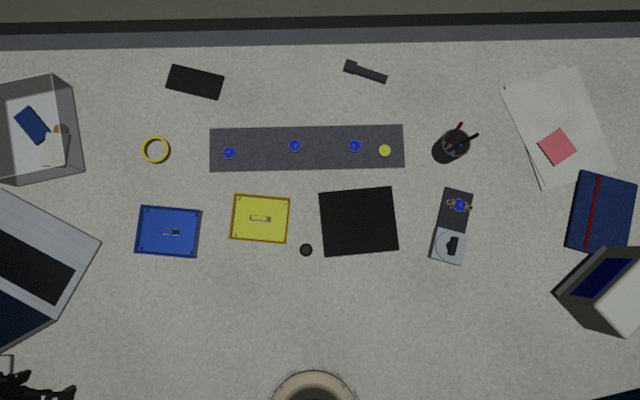

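View pics/side0.png

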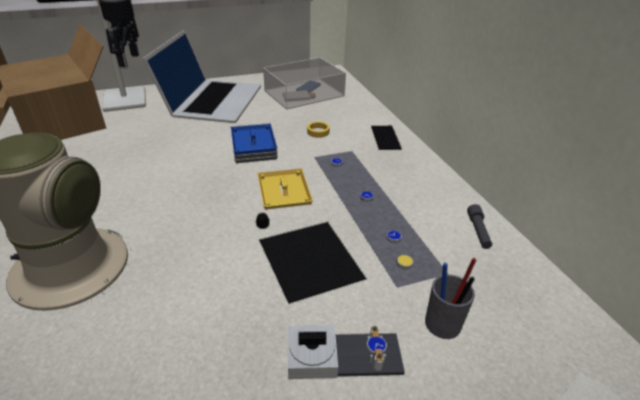

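```bash
cat > h.py <<'E'
from rig import ctrl
import cv2, numpy as np
from scipy.spatial.transform import Rotation as R
def q(a): return R.from_quat(np.r_[a[1:],a[0]])
def cal(n): return ctrl.calibration(n)
def pix2w(c,uv,z,fish=False):
    d=np.array([(uv[0]-c['cx'])/c['fx'],(uv[1]-c['cy'])/c['fy'],1.0])
    if fish:
        r=np.hypot(d[0],d[1]); d=np.array([d[0]/r*np.sin(r),d[1]/r*np.sin(r),np.cos(r)]) if r>1e-9 else np.array([0,0,1.])
    w=q(c['attitude']).apply(d); p=np.array(c['position']); return p+w*(z-p[2])/w[2]
def w2pix(c,p,fish=False):
    d=q(c['attitude']).inv().apply(np.asarray(p,float)-c['position'])
    if fish:
        t=np.arctan2(np.hypot(d[0],d[1]),d[2]); n=np.hypot(d[0],d[1])+1e-12; a=d[:2]/n*t
    else: a=d[:2]/d[2]
    return np.array([c['cx']+c['fx']*a[0],c['cy']+c['fy']*a[1]])
def go(x,y,z,yaw=None):
    """shift in tool axes to bring TCP to x,y,z with the closing line (tool y) at yaw (mod pi), tool down"""
    s=ctrl.sense(); r=q(s['ee_rot']); d=r.inv().apply(np.array([x,y,z])-s['eef_pos'])
    ty=r.apply([0,1,0]); cur=np.arctan2(ty[1],ty[0]); v=np.zeros(3)
    if yaw is not None:
        b=(yaw-cur+np.pi/2)%np.pi-np.pi/2
        j6=s['joints'][5]
        Rt=R.from_euler('z',cur+b)*R.from_matrix(np.array([[0,1,0],[1,0,0],[0,0,-1]]).T)
        v=(r.inv()*Rt).as_rotvec()
    print('shift',d.round(1),'rot',v.round(3),'yaw now %.3f j1 %.2f j6 %.2f'%(cur,s['joints'][0],s['joints'][5]),'t %.1f'%s['time_s'])
def blobs(im,lo,hi,minA=20):
    h=cv2.cvtColor(im,cv2.COLOR_RGB2HSV); m=cv2.inRange(h,lo,hi)
    n,_,st,ce=cv2.connectedComponentsWithStats(m)
    return [(ce[i].round(2),st[i,4]) for i in range(1,n) if st[i,4]>=minA]
BL=((110,120,60),(130,255,255)); YE=((22,100,80),(34,255,255))
E
python3 - <<'E'
from h import *
im=cv2.imread('pics/top0.png')[:,:,::-1].copy(); c=cal('top')
for nm,k in (('blue',BL),('yel',YE)):
    for ce,a in blobs(im,*k):print(nm,ce,a,pix2w(c,ce,11).round(1))
def P(u,v,z):return pix2w(c,(u,v),z).round(1)
print('mat',[P(*p,2) for p in((319,193),(393,186),(399,250),(325,257))])
print('screw',P(452,245,57),'loupe',P(306,250,15),'cup',P(451,146,80))
b=cv2.resize(im[180:275,420:490],None,fx=5.5,fy=5.5,interpolation=cv2.INTER_CUBIC)
b2=cv2.resize(im[190:275,125:210],None,fx=5,fy=5,interpolation=cv2.INTER_CUBIC)
o=np.zeros((max(b.shape[0],b2.shape[0]),b.shape[1]+b2.shape[1],3),np.uint8);o[:b.shape[0],:b.shape[1]]=b;o[:b2.shape[0],b.shape[1]:]=b2
print(o.shape,b.shape);cv2.imwrite('pics/c1.png',o[:600,:,::-1])
E
```

```text
blue [ 31.39 124.13] 591 [757.3 729.1  11. ]
blue [294.11 145.05] 100 [684.6  31.7  11. ]
blue [354.07 145.09] 99 [ 680.9 -127.2   11. ]
blue [228.6  152.07] 103 [669.4 205.   11. ]
blue [602.48 212.44] 3737 [ 486.8 -766.7   11. ]
blue [459.16 204.6 ] 105 [ 515.8 -394.9   11. ]
blue [166.64 230.91] 2826 [465.1 363.6  11. ]
blue [612.53 277.97] 92 [ 318.9 -772.7   11. ]
yel [154.56 148.8 ] 231 [682.6 400.4  11. ]
yel [384.14 149.93] 101 [ 666.  -206.4   11. ]
yel [259.87 218.34] 2555 [492.  123.7  11. ]
mat [array([556. , -31.1,   2. ]), array([ 570.2, -227. ,    2. ]), array([ 402.4, -234.1,    2. ]), array([389. , -42.3,   2. ])]
screw [ 411.5 -352.7   57. ] loupe [407.9   6.2  15. ] cup [ 654.7 -358.8   80. ]
(522, 810, 3) (522, 385, 3)
```

View pics/c1.png

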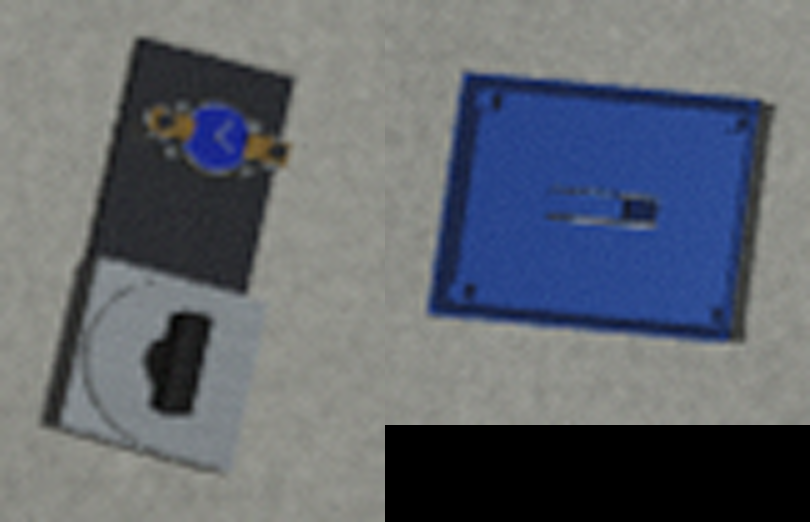

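```bash
python3 - <<'E'
from h import *
c=cal('top')
def P(u,v,z):return pix2w(c,(u/5.5+420,v/5.5+180),z)
a=P(192,316,62);b=P(178,412,62);print('bar',((a+b)/2).round(1),np.arctan2(*(a-b)[1::-1]))
a=P(293,78,6);b=P(245,292,6);print('plate dir',np.arctan2(*(a-b)[1::-1]))
h=P(217,138,33);print('held',h, 'block corners',P(262,300,42),P(228,475,42))
w=cal('wrist');s=ctrl.sense();r=q(s['ee_rot']);print(w['fx'],w['cx'],w['cy'],'cam in tool',r.inv().apply(w['position']-s['eef_pos']).round(1),(r.inv()*q(w['attitude'])).as_matrix().round(2).tolist())
go(440,100,400)
go(405,-352,330,0.0)
E
```

```text
bar [ 408.5 -354.7   62. ] -0.21404214544494912
plate dir -0.2914611551953077
held [ 512.15988662 -387.20336316   33.        ] block corners [ 436.64496632 -398.98584276   42.        ] [ 358.55517062 -377.85533625   42.        ]
309.70691628693146 319.9744648487894 200.0474290036917 cam in tool [85.6  0.4 31.1] [[0.0, -0.94, -0.33], [1.0, 0.0, 0.0], [-0.0, -0.33, 0.94]]
shift [-383.9 -287.9    4.4] rot [0. 0. 0.] yaw now 1.241 j1 1.02 j6 -0.22 t 0.1
shift [-497.2 -726.8   74.9] rot [-1.000e-03  0.000e+00  1.241e+00] yaw now 1.241 j1 1.02 j6 -0.22 t 0.1
```

The rows are not in the units I measure in: shifts go in units of 100 mm. I convert before sending: -320 mm is -3.2, -280 mm is -2.8.

```bash
python3 steer.py '[{"tx":-0.4, "ty":-0.3}, {"tx":-0.8, "ty":-0.6}, {"tx":-1.2, "ty":-0.9}, {"tx":-1.6, "ty":-1.2}, {"tx":-2, "ty":-1.5}, {"tx":-2.4, "ty":-1.8}, {"tx":-2.8, "ty":-2.1}, {"tx":-3.2, "ty":-2.4}]'; python3 steer.py '[{"tx":-0.2, "ty":-0.4, "tz":0.1}, {"tx":-0.4, "ty":-0.85, "tz":0.2}, {"tx":-0.6, "ty":-1.3, "tz":0.3}, {"tx":-0.8, "ty":-1.75, "tz":0.4}, {"tx":-1, "ty":-2.2, "tz":0.5}, {"tx":-1.2, "ty":-2.65, "tz":0.6}, {"tx":-1.4, "ty":-3.1, "tz":0.7}, {"tx":-1.6, "ty":-3.55, "tz":0.75}]' 0.75; python3 - <<'E'
from h import *
go(400,-350,320,1.357)
E
```

```text
time_s: 0.9
eef_pos: [395.7, 164.1, 404.7]
ee_rot: [-0.0, 0.164, 0.986, 0.0]
force: [0.6, 1.2, -0.2]
grip_width: 0.997
grip_force: 0.0
time_s: 1.7
eef_pos: [430.9, -222.7, 328.9]
ee_rot: [-0.001, 0.164, 0.986, 0.0]
force: [1.7, 0.4, -0.2]
grip_width: 0.75
grip_force: 0.0
shift [ -12.  -130.4    8.8] rot [ 0.001 -0.001 -0.116] yaw now 1.241 j1 -0.72 j6 -1.96 t 1.7
```

Scaled: -130 mm is -1.3, -90 mm is -0.9.

```bash
python3 steer.py '[{"tx":-0.04, "ty":-0.45, "tz":0.04, "wz":-0.1}, {"tx":-0.1, "ty":-0.9, "tz":0.09, "wz":-0.116}, {"tx":-0.12, "ty":-1.3, "tz":0.09, "wz":-0.116}, {"tx":-0.12, "ty":-1.3, "tz":0.09, "wz":-0.116}, {"tx":-0.12, "ty":-1.3, "tz":0.09, "wz":-0.116}]'; python3 - <<'E'
from h import *
w=cal('wrist'); im=ctrl.capture('wrist'); s=ctrl.sense(); np.save('w1.npy',w,allow_pickle=True)
cv2.imwrite('pics/w1.png',im[:,:,::-1]);print(s['eef_pos'],[w2pix(w,p,True).round(0) for p in((408.5,-354.7,62),(512,-387,33))])
E
```

```text
time_s: 2.2
eef_pos: [400.3, -347.9, 320.3]
ee_rot: [-0.0, 0.107, 0.994, 0.001]
force: [-0.0, 0.2, 0.2]
grip_width: 0.751
grip_force: 0.0
[ 400.66450983 -347.16340036  320.48982414] [array([313., 219.]), array([305., 304.])]
```

View pics/w1.png

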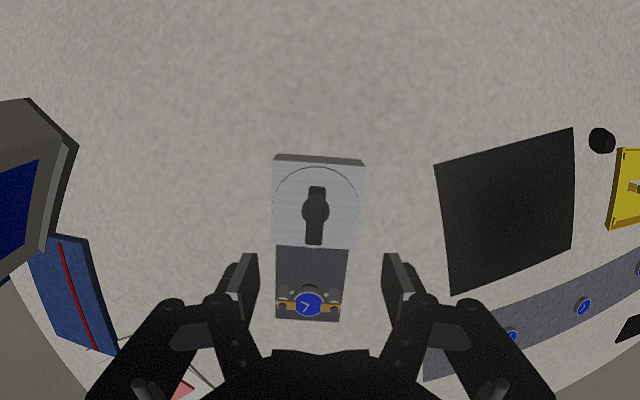

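```bash
python3 - <<'E'
from h import *
w=np.load('w1.npy',allow_pickle=True).item()
im=cv2.imread('pics/w1.png')
cv2.imwrite('pics/w1c.png',cv2.resize(im[145:330,255:375],None,fx=3.2*1.0,fy=3.2,interpolation=cv2.INTER_CUBIC))
# overlay predicted corner model for candidates later
for u,v,z in((273,208,42),(358,208,42),(316,166,42),(307,304,33),(313,244,62),(302,244,62),(324,244,62)): print(u,v,pix2w(w,(u,v),z,True).round(1))
E
```

```text
273 208 [ 399.5 -388.3   42. ]
358 208 [ 415.1 -316.9   42. ]
316 166 [ 371.5 -344.1   42. ]
307 304 [ 512.8 -385.4   33. ]
313 244 [ 430.4 -359.6   62. ]
302 244 [ 428.5 -368.5   62. ]
324 244 [ 432.4 -350.7   62. ]
```

View pics/w1c.png

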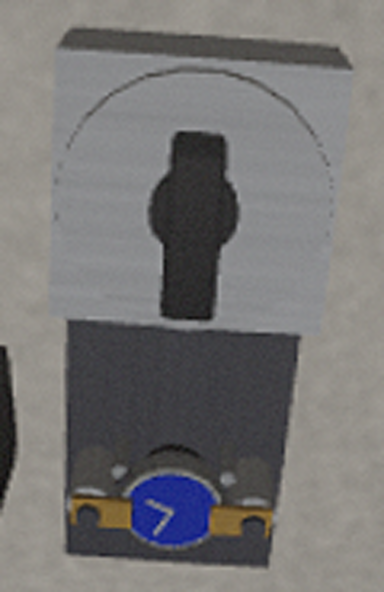

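```bash
python3 - <<'E'
from h import *
w=np.load('w1.npy',allow_pickle=True).item()
P=lambda u,v,z:pix2w(w,(255+u/3.2,145+v/3.2),z,True)
a=P(187,319,62)
for z in(42,62):
    b=P(201,133,z);print(b.round(1),np.arctan2(*(a-b)[1::-1]),np.hypot(*(a-b)[:2]))
a=P(163,317,62);b=P(177,160,62);print(np.arctan2(*(a-b)[1::-1]))
a=P(213,320,62);b=P(224,160,62);print(np.arctan2(*(a-b)[1::-1]))
a=P(161,475,6);b=P(270,562,6)
print('seat',P(172,511,33))
go(408,-354.5,280,1.357); go(408,-354.5,212,1.357)
E
```

```text
[ 389.  -346.5   42. ] -0.2971272060137373 44.04409982030479
[ 383.2 -345.1   62. ] -0.2896780086612054 50.036973001268976
-0.31105191385248965
-0.2742999229812053
seat [ 514.0440824  -383.86564928   33.        ]
shift [-8.8 -5.6 40.5] rot [ 0.001 -0.001 -0.   ] yaw now 1.357 j1 -0.94 j6 -2.29 t 2.2
shift [ -8.8  -5.7 108.5] rot [ 0.001 -0.001 -0.   ] yaw now 1.357 j1 -0.94 j6 -2.29 t 2.2
```

```bash
python3 steer.py '[{"tx":-0.05, "ty":-0.03, "tz":0.3, "wz":0.079}, {"tx":-0.09, "ty":-0.057, "tz":0.7, "wz":0.079}, {"tx":-0.09, "ty":-0.057, "tz":1.01, "wz":0.079}, {"tx":-0.09, "ty":-0.057, "tz":1.01, "wz":0.079}]'; python3 steer.py '[{}, {}, {}, {}, {}, {}]' 0 60;  python3 -c "
from h import *
s=ctrl.sense();print(s['wrist_torque'],s['joints'][5]);go(408,-354.5,219,1.278)"; python3 steer.py '[{"wz":0.05}, {"wz":0.1}, {"wz":0.15}, {"wz":0.2}, {"wz":0.2}]';  python3 -c "
from h import *
s=ctrl.sense();print(s['wrist_torque'],s['joints'][5]);go(408,-354.5,219,1.278)"
```

```text
time_s: 2.65
eef_pos: [408.1, -353.1, 216.6]
ee_rot: [-0.003, 0.145, 0.989, 0.003]
force: [0.0, -0.6, 0.6]
grip_width: 0.749
grip_force: 0.0
time_s: 3.25
eef_pos: [408.9, -354.2, 221.6]
ee_rot: [0.001, 0.146, 0.989, 0.001]
force: [3.3, 10.8, 11.3]
grip_width: 0.145
grip_force: 59.7
[ 1.68945126 -0.41978498  0.03331684] -2.210517264900242
shift [ 0.7 -0.6  2.6] rot [0.001 0.002 0.   ] yaw now 1.278 j1 -0.93 j6 -2.21 t 3.2
time_s: 3.75
eef_pos: [409.1, -353.9, 221.7]
ee_rot: [0.0, 0.242, 0.97, 0.0]
force: [3.7, 11.9, 13.0]
grip_width: 0.145
grip_force: 78.6
[ 1.90787917 -0.55780232  1.79921486] -2.012185847503585
shift [ 0.6 -1.1  2.7] rot [ 0.001  0.001 -0.197] yaw now 1.081 j1 -0.93 j6 -2.01 t 3.8
```

Scaled: -30 mm is -0.3.

```bash
python3 steer.py '[{}, {}, {}, {"tz":-0.3}, {"tz":-0.3, "wz":0.15}]' 0.5 60; python3 steer.py '[{"wz":0.15}, {"wz":0.3}, {"wz":0.45}, {"wz":0.6}, {"wz":0.75}, {"wz":0.9}, {"wz":1.05}, {"wz":1.2}]'; python3 steer.py '[{"wz":0.15}, {"wz":0.3}, {"wz":0.45}, {"wz":0.6}, {"wz":0.75}, {"wz":0.9}, {"wz":1.05}, {"wz":1.2}]'; python3 - <<'E'
from h import *
w=cal('wrist'); im=ctrl.capture('wrist'); 
cv2.imwrite('pics/w2.png',im[:,:,::-1][40:400,120:520]);print([w2pix(w,p,True).round(0) for p in((408.5,-354.7,62),(512,-387,33))])
go(408.3,-354,219,1.278)
E
```

```text
time_s: 4.25
eef_pos: [408.6, -355.8, 252.8]
ee_rot: [0.002, 0.317, 0.948, -0.002]
force: [0.3, -0.8, -0.4]
grip_width: 0.501
grip_force: 0.0
time_s: 5.05
eef_pos: [408.1, -355.3, 249.9]
ee_rot: [0.0, 0.798, 0.602, -0.0]
force: [0.4, -0.3, -0.5]
grip_width: 0.5
grip_force: 0.0
time_s: 5.85
eef_pos: [408.1, -355.3, 249.9]
ee_rot: [0.0, 0.999, 0.046, 0.0]
force: [-1.2, 0.5, -0.1]
grip_width: 0.503
grip_force: 0.0
[array([320., 249.]), array([390.,  72.])]
shift [ 0.3 -1.3 30.9] rot [ 0.    -0.     0.377] yaw now -1.486 j1 -0.93 j6 0.55 t 5.9
```

View pics/w2.png

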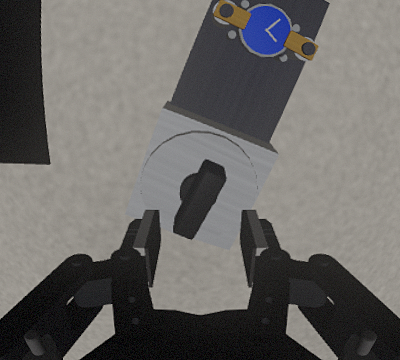

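```bash
python3 steer.py '[{"ty":-0.01, "wz":0.15}, {"ty":-0.01, "wz":0.3}, {"ty":-0.01, "tz":0.14, "wz":0.377}, {"ty":-0.01, "tz":0.27, "wz":0.377}, {"ty":-0.01, "tz":0.27, "wz":0.377}, {"ty":-0.01, "tz":0.27, "wz":0.377}]'; python3 steer.py '[{}, {}, {}, {}, {}]' 0 60;  python3 steer.py '[{"wz":-0.1}, {"wz":-0.2}, {"wz":-0.3}, {"wz":-0.4}, {"wz":-0.4}]';  python3 -c "
from h import *
s=ctrl.sense();print(s['wrist_torque'],s['joints'][5]);go(408,-354.5,219,1.278)"
```

```text
time_s: 6.5
eef_pos: [408.1, -354.2, 222.7]
ee_rot: [-0.0, 0.991, -0.137, -0.0]
force: [-0.4, 0.4, 0.9]
grip_width: 0.5
grip_force: 0.0
time_s: 7.0
eef_pos: [408.3, -353.7, 223.5]
ee_rot: [-0.0, 0.99, -0.138, 0.0]
force: [-0.2, 3.0, 5.1]
grip_width: 0.144
grip_force: 58.7
time_s: 7.5
eef_pos: [408.1, -354.2, 223.5]
ee_rot: [0.0, 0.998, 0.062, 0.0]
force: [-2.1, 0.8, 5.5]
grip_width: 0.146
grip_force: 58.8
[0.30586492 0.34042031 0.13217941] 0.5159941177333135
shift [-0.2  0.3  4.5] rot [ 0.001 -0.     0.416] yaw now -1.447 j1 -0.93 j6 0.52 t 7.5
```

```bash
python3 steer.py '[{"wz":-0.15}, {"wz":-0.3}, {"wz":-0.45}, {"wz":-0.6}, {"wz":-0.75}, {"wz":-0.9}, {"wz":-1.05}, {"wz":-1.05}]' - 80; python3 steer.py '[{"wz":-0.15}, {"wz":-0.3}, {"wz":-0.45}, {"wz":-0.6}, {"wz":-0.75}, {"wz":-0.85}, {"wz":-0.9}, {"wz":-0.9}]';  python3 -c "
from h import *
s=ctrl.sense();print(s['wrist_torque'],s['joints'][5]);go(408,-354.5,219,1.278)"; python3 steer.py '[{"wz":-0.05}, {"wz":-0.1}, {"wz":-0.12}, {"wz":-0.12}]';  python3 -c "
from h import *
s=ctrl.sense();print(s['wrist_torque'],s['joints'][5]);go(408,-354.5,219,1.278)"
```

```text
time_s: 8.3
eef_pos: [408.6, -355.0, 223.6]
ee_rot: [0.003, 0.833, 0.554, 0.0]
force: [3.4, -4.8, -0.0]
grip_width: 0.138
grip_force: 79.1
time_s: 9.1
eef_pos: [409.5, -354.8, 223.7]
ee_rot: [0.004, 0.51, 0.86, -0.001]
force: [13.7, -4.9, -5.5]
grip_width: 0.135
grip_force: 78.4
[-0.8582255  -2.21941965  0.10603606] -1.431422508250037
shift [ 1.1 -1.2  4.6] rot [-0.     0.009 -0.779] yaw now 0.499 j1 -0.93 j6 -1.43 t 9.1
time_s: 9.5
eef_pos: [409.5, -354.9, 223.7]
ee_rot: [0.004, 0.46, 0.888, -0.0]
force: [13.8, -4.3, -4.4]
grip_width: 0.138
grip_force: 88.4
[-0.79719375 -2.31409686 -1.37293076] -1.5483314753596333
shift [ 1.2 -1.   4.7] rot [ 0.001  0.009 -0.663] yaw now 0.615 j1 -0.93 j6 -1.55 t 9.5
```

Scaled: -100 mm is -1, -80 mm is -0.8.

```bash
python3 steer.py '[{}, {}, {}, {"tz":-0.4}, {"tz":-0.8}, {"tz":-1}]' 0.6; python3 - <<'E'
from h import *
c=cal('top'); P=lambda u,v,z:pix2w(c,((u-385)/5+125,v/5+190),z)
k=[P(u,v,43) for u,v in((465,72),(760,100),(742,342),(430,315))]
print(np.mean(k,0).round(1),[np.linalg.norm(k[i]-k[(i+1)%4]).round(0) for i in range(4)])
y=(k[0]-k[1])+(k[3]-k[2]); x=(k[0]-k[3])+(k[1]-k[2]); print('y dir-90',np.arctan2(y[1],y[0])-np.pi/2,'x',np.arctan2(x[1],x[0]))
x=np.mean(k,0)
go(x[0],x[1],330,-0.1); s=ctrl.sense(); print(s['eef_pos'])
im=ctrl.capture('side'); cv2.imwrite('pics/s1.png',cv2.resize(im[310:390,270:420],None,fx=5,fy=5,interpolation=cv2.INTER_CUBIC)[:,:,::-1])
E
```

```text
time_s: 10.1
eef_pos: [408.2, -354.2, 326.1]
ee_rot: [0.002, 0.458, 0.889, -0.001]
force: [0.1, -0.2, -0.5]
grip_width: 0.6
grip_force: 0.0
[462.2 349.3  43. ] [np.float64(149.0), np.float64(120.0), np.float64(155.0), np.float64(122.0)]
y dir-90 -0.11334247099004302 x -0.0869279755981923
shift [541.  452.9  -6.2] rot [0.001 0.004 0.72 ] yaw now 0.620 j1 -0.93 j6 -1.55 t 10.1
[ 408.1991093  -354.17452474  326.07884296]
```

View pics/s1.png

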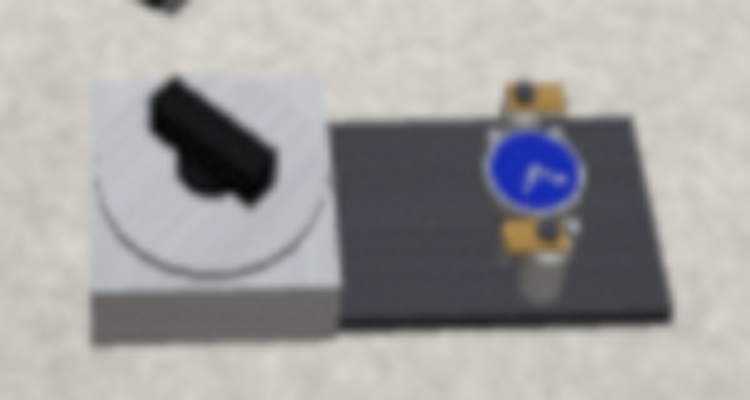

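```bash
python3 steer.py '[{"tx":0.38, "ty":0.32, "wz":0.08}, {"tx":0.76, "ty":0.64, "wz":0.16}, {"tx":1.14, "ty":0.96, "wz":0.24}, {"tx":1.52, "ty":1.28, "wz":0.32}, {"tx":1.9, "ty":1.6, "wz":0.4}, {"tx":2.28, "ty":1.92, "wz":0.48}, {"tx":2.66, "ty":2.23, "wz":0.56}, {"tx":3.04, "ty":2.55, "wz":0.64}]'; python3 -c "
from h import *
go(462,349,330,-0.1)"
```

```text
time_s: 10.95
eef_pos: [438.2, 43.5, 322.7]
ee_rot: [0.0, 0.715, 0.699, -0.0]
force: [0.8, -0.5, 1.7]
grip_width: 0.6
grip_force: 0.0
shift [306.   16.7  -7.4] rot [-0.     0.     0.077] yaw now -0.023 j1 -0.17 j6 -0.14 t 10.9
```

```bash
python3 steer.py '[{"tx":0.45, "ty":0.03, "wz":0.08}, {"tx":0.9, "ty":0.05, "wz":0.08}, {"tx":1.35, "ty":0.08, "wz":0.08}, {"tx":1.8, "ty":0.1, "wz":0.08}, {"tx":2.25, "ty":0.13, "wz":0.08}, {"tx":2.7, "ty":0.15, "wz":0.08}, {"tx":3.06, "ty":0.17, "wz":0.08}, {"tx":3.06, "ty":0.17, "wz":0.08}]';  python3 - <<'E'
from h import *
w=cal('wrist'); im=ctrl.capture('wrist'); np.save('w3.npy',w,allow_pickle=True)
cv2.imwrite('pics/w3.png',im[:,:,::-1]);print(ctrl.sense()['eef_pos'],[w2pix(w,p,True).round(0) for p in((462,349,43),(462,349,58))])
E
```

```text
time_s: 11.75
eef_pos: [460.8, 350.4, 321.9]
ee_rot: [-0.0, 0.74, 0.672, -0.0]
force: [0.1, -0.1, -0.7]
grip_width: 0.601
grip_force: 0.0
[460.95797602 348.54706186 321.9134332 ] [array([322., 201.]), array([322., 207.])]
```

View pics/w3.png

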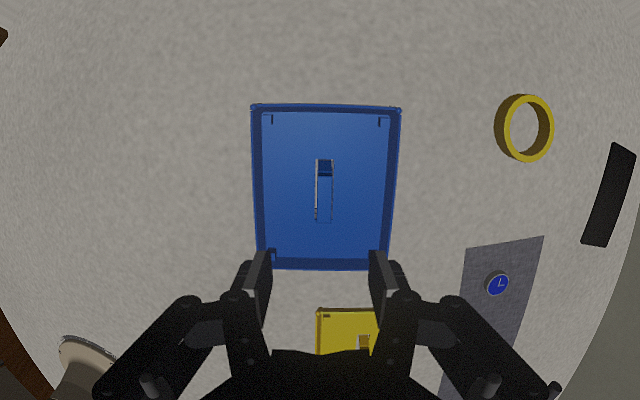

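```bash
python3 - <<'E'
from h import *
w=np.load('w3.npy',allow_pickle=True).item(); P=lambda u,v,z:pix2w(w,(u,v),z,True)
k=[P(u,v,43) for u,v in((251,105),(401,108),(388,270),(257,268))]
print(np.mean(k,0).round(1),[np.linalg.norm(k[i]-k[(i+1)%4]).round(0) for i in range(4)])
y=(k[0]-k[3])+(k[1]-k[2]); x=(k[1]-k[0])+(k[2]-k[3]); print('y-90',np.arctan2(y[1],y[0])-np.pi/2,'x',np.arctan2(x[1],x[0]))
print(P(316,190,58),P(332,190,58),P(324,222,58),P(325,158,58))
im=cv2.imread('pics/w3.png');cv2.imwrite('pics/w3c.png',cv2.resize(im[140:240,280:370],None,fx=6,fy=6,interpolation=cv2.INTER_CUBIC))
E
```

```text
[464.6 354.4  43. ] [np.float64(121.0), np.float64(149.0), np.float64(125.0), np.float64(149.0)]
y-90 -0.11211872121566402 x -0.11386343522509104
[458.41283364 363.5334865   58.        ] [470.95905838 362.33081841  58.        ] [462.19288855 335.67347009  58.        ] [467.80184556 388.41052126  58.        ]
```

View pics/w3c.png

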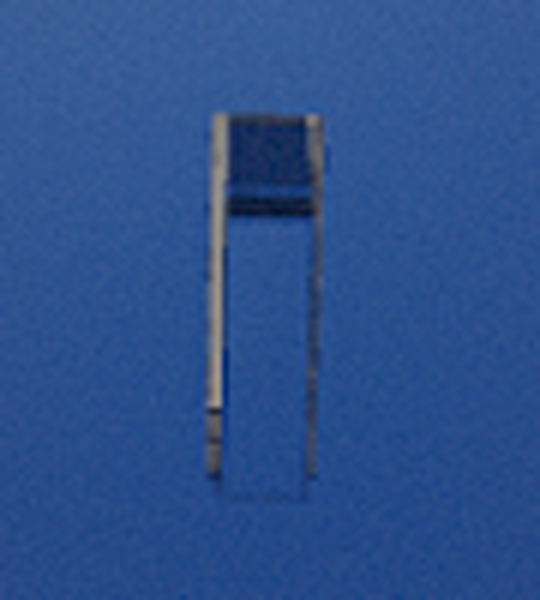

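```bash
python3 - <<'E'
from h import *
w=np.load('w1.npy',allow_pickle=True).item()
k=[pix2w(w,p,2,True) for p in((434,165),(573,127),(571,248),(451,297))]; print(np.round(k,1).tolist(),np.mean(k,0))
w=np.load('w3.npy',allow_pickle=True).item(); P=lambda u,v,z:pix2w(w,(u,v),z,True)
print(P(325.2,172,58),P(324,223,58))
im=cv2.imread('pics/top0.png')[:,:,::-1].copy()
g=cv2.cvtColor(im,cv2.COLOR_RGB2GRAY)[175:270,305:410]; m=(g<45).astype(np.uint8)
n,l,st,ce=cv2.connectedComponentsWithStats(m); i=1+np.argmax(st[1:,4]); cn=cv2.findContours((l==i).astype(np.uint8),0,1)[0][0]; b=cv2.minAreaRect(cn)
bx=cv2.boxPoints(b)+[305,175]; k=np.array([pix2w(cal('top'),p,2) for p in bx]); print(k.round(1).tolist(),k.mean(0))
go(465,355,225,-0.113)
E
```

```text
[[402.9, -231.7, 2.0], [389.2, -37.2, 2.0], [558.1, -24.5, 2.0], [572.9, -219.3, 2.0]] [ 480.771492  -128.1939952    2.       ]
[466.94629928 377.38011672  58.        ] [462.11215226 334.78574264  58.        ]
[[556.9, -28.7, 2.0], [572.1, -224.0, 2.0], [404.3, -232.2, 2.0], [389.9, -40.9, 2.0]] [ 480.78638316 -131.44809131    2.        ]
shift [ 6.9  3.5 96.9] rot [-0.001  0.001  0.016] yaw now -0.097 j1 0.44 j6 0.54 t 11.8
```

```bash
python3 steer.py '[{"tx":0.04, "ty":0.03, "tz":0.3, "wz":0.016}, {"tx":0.07, "ty":0.035, "tz":0.65, "wz":0.016}, {"tx":0.07, "ty":0.035, "tz":0.9, "wz":0.016}, {"tx":0.07, "ty":0.035, "tz":0.97, "wz":0.016}, {"tx":0.07, "ty":0.035, "tz":0.97, "wz":0.016}]' 0.5; python3 steer.py '[{}, {}, {}, {}, {}, {}]' 0 60; python3 steer.py '[{"tz":-0.04}, {"tz":-0.1}, {"tz":-0.2}, {"tz":-0.35}, {"tz":-0.5}, {"tz":-0.6}, {"tz":-0.6}]'; python3 - <<'E'
from h import *
im=ctrl.capture('side'); cv2.imwrite('pics/s2.png',cv2.resize(im[90:230,200:340],None,fx=4,fy=4,interpolation=cv2.INTER_CUBIC)[:,:,::-1])
go(481,-130,300,0.07)
E
```

```text
time_s: 12.3
eef_pos: [465.8, 353.0, 225.5]
ee_rot: [-0.0, 0.747, 0.665, -0.001]
force: [0.7, 0.8, 0.2]
grip_width: 0.502
grip_force: 0.0
time_s: 12.9
eef_pos: [465.9, 353.8, 227.4]
ee_rot: [0.0, 0.747, 0.665, 0.001]
force: [-0.7, -2.4, 5.1]
grip_width: 0.114
grip_force: 58.7
time_s: 13.6
eef_pos: [465.8, 353.9, 287.5]
ee_rot: [0.0, 0.747, 0.665, 0.001]
force: [0.5, 0.2, -1.2]
grip_width: 0.111
grip_force: 58.6
shift [-478.8   70.8  -13.9] rot [ 0.001 -0.    -0.185] yaw now -0.115 j1 0.45 j6 0.56 t 13.7
```

View pics/s2.png

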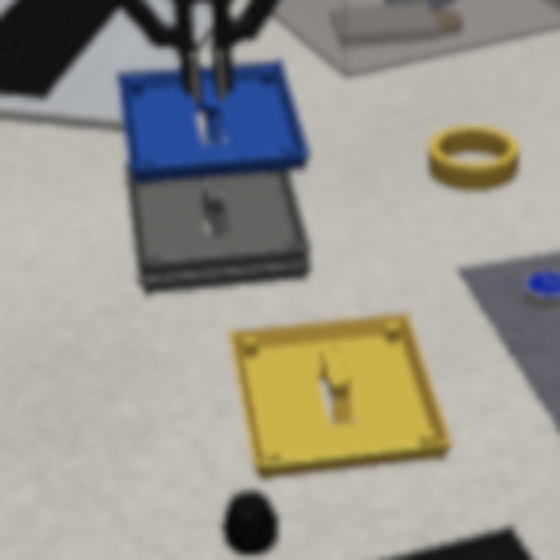

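Scaled: -60 mm is -0.6, 3 mm is 0.03.

```bash
python3 steer.py '[{"tx":-0.2, "ty":0.03, "wz":-0.02}, {"tx":-0.6, "ty":0.09, "wz":-0.05}, {"tx":-1.1, "ty":0.16, "wz":-0.08}, {"tx":-1.6, "ty":0.24, "wz":-0.11}, {"tx":-2.1, "ty":0.31, "wz":-0.14}, {"tx":-2.6, "ty":0.38, "wz":-0.17}, {"tx":-3.1, "ty":0.46, "wz":-0.185}, {"tx":-3.5, "ty":0.52, "wz":-0.185}]'; python3 steer.py '[{"tx":-0.4, "ty":0.06}, {"tx":-0.8, "ty":0.12}, {"tx":-1.1, "ty":0.16}, {"tx":-1.25, "ty":0.18}, {"tx":-1.29, "ty":0.19}, {"tx":-1.29, "ty":0.19}]'; python3 -c "
from h import *
go(481,-130,202,0.07)"
```

```text
time_s: 14.45
eef_pos: [476.7, -2.1, 285.3]
ee_rot: [-0.0, 0.682, 0.731, -0.0]
force: [0.3, 0.6, -1.2]
grip_width: 0.113
grip_force: 58.7
time_s: 15.05
eef_pos: [505.0, -126.7, 285.4]
ee_rot: [-0.001, 0.682, 0.731, -0.0]
force: [-0.6, 0.6, -1.7]
grip_width: 0.109
grip_force: 58.7
shift [ -1.6 -24.1  83.4] rot [-0.001 -0.001 -0.   ] yaw now 0.070 j1 -0.47 j6 -0.54 t 15.1
```

Grip still firm; correct and lower.

Scaled: 82 mm is 0.82, 79 mm is 0.79.

```bash
python3 steer.py '[{"tx":-0.01, "ty":-0.12, "tz":0.1}, {"tx":-0.015, "ty":-0.24, "tz":0.3}, {"tx":-0.015, "ty":-0.24, "tz":0.5}, {"tx":-0.015, "ty":-0.24, "tz":0.65}, {"tx":-0.015, "ty":-0.24, "tz":0.74}, {"tx":-0.015, "ty":-0.24, "tz":0.79}, {"tx":-0.015, "ty":-0.24, "tz":0.82}, {"tx":-0.015, "ty":-0.24, "tz":0.82}]'; python3 steer.py '[{}, {}]'
```

```text
time_s: 15.85
eef_pos: [481.4, -130.2, 203.9]
ee_rot: [0.0, 0.682, 0.732, 0.0]
force: [-0.7, -0.5, -1.4]
grip_width: 0.108
grip_force: 58.8
time_s: 16.05
eef_pos: [481.4, -130.4, 204.2]
ee_rot: [0.0, 0.682, 0.731, 0.0]
force: [0.2, 0.0, -1.7]
grip_width: 0.112
grip_force: 58.8
```

Scaled: 3 mm is 0.03, 2 mm is 0.02.

```bash
python3 steer.py '[{"tz":0.01}, {"tz":0.02}, {"tz":0.03}, {"tz":0.03}]';  python3 steer.py '[{}, {}, {}, {}]' 0.35; python3 steer.py '[{"tz":-0.15}, {"tz":-0.4}, {"tz":-0.85}, {"tz":-1.3}, {"tz":-1.3}]'; python3 - <<'E'
from h import *
c=cal('top')
im=ctrl.capture('top'); cv2.imwrite('pics/t1.png',cv2.resize(im[110:300,200:500],None,fx=2.6,fy=2.6,interpolation=cv2.INTER_CUBIC)[:,:,::-1])
go(512,-386,220,1.278)
E
```

```text
time_s: 16.45
eef_pos: [481.3, -130.4, 201.5]
ee_rot: [0.0, 0.682, 0.731, -0.0]
force: [-3.7, 1.4, 7.8]
grip_width: 0.111
grip_force: 59.9
time_s: 16.85
eef_pos: [481.3, -130.4, 200.7]
ee_rot: [-0.0, 0.682, 0.731, -0.0]
force: [-0.3, -0.7, 0.3]
grip_width: 0.351
grip_force: 0.0
time_s: 17.35
eef_pos: [482.0, -130.6, 336.2]
ee_rot: [0.005, 0.682, 0.731, 0.001]
force: [0.7, 0.5, -1.1]
grip_width: 0.353
grip_force: 0.0
shift [-256.7   12.   113.9] rot [ 0.002  0.005 -1.208] yaw now 0.070 j1 -0.50 j6 -0.57 t 17.4
```

View pics/t1.png

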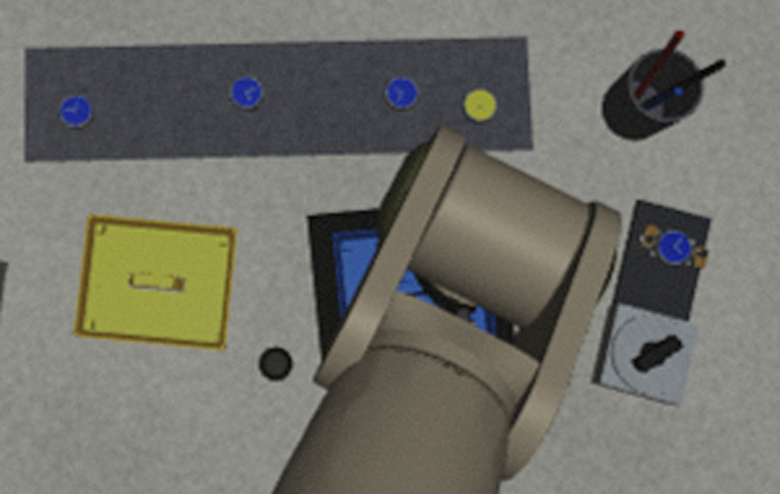

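```bash
python3 -c "
from h import *
go(512,-385.2,260,-0.293)"; python3 steer.py '[{"tx":-0.45, "ty":0.02, "tz":0.05, "wz":0.05}, {"tx":-0.9, "ty":0.04, "tz":0.2, "wz":0.1}, {"tx":-1.35, "ty":0.06, "tz":0.35, "wz":0.16}, {"tx":-1.8, "ty":0.08, "tz":0.5, "wz":0.22}, {"tx":-2.2, "ty":0.1, "tz":0.65, "wz":0.29}, {"tx":-2.5, "ty":0.12, "tz":0.74, "wz":0.363}, {"tx":-2.56, "ty":0.125, "tz":0.74, "wz":0.363}, {"tx":-2.56, "ty":0.125, "tz":0.74, "wz":0.363}]' 0.6; python3 -c "
from h import *
go(512,-385.2,206,-0.293)"
```

```text
shift [-256.    12.2   73.9] rot [0.005 0.002 0.363] yaw now 0.070 j1 -0.50 j6 -0.57 t 17.4
time_s: 18.2
eef_pos: [511.3, -385.2, 255.2]
ee_rot: [-0.001, 0.803, 0.596, -0.0]
force: [1.3, 0.9, -0.4]
grip_width: 0.602
grip_force: 0.0
shift [ 0.1  0.7 49.2] rot [-0.002 -0.001  0.   ] yaw now -0.293 j1 -0.83 j6 -0.54 t 18.2
```

The rows are not in the units I measure in: shifts go in units of 100 mm. I convert before sending: 49 mm is 0.49, 46 mm is 0.46.

```bash
python3 steer.py '[{"ty":0.005, "tz":0.2}, {"ty":0.005, "tz":0.38}, {"ty":0.005, "tz":0.46}, {"ty":0.005, "tz":0.49}, {"ty":0.005, "tz":0.49}]'; python3 steer.py '[{}, {}, {}, {}, {}]' 0 40; python3 steer.py '[{"tz":-0.05}, {"tz":-0.12}, {"tz":-0.3}, {"tz":-0.5}, {"tz":-0.7}, {"tz":-0.7}]'; python3 - <<'E'
from h import *
im=ctrl.capture('wrist');cv2.imwrite('pics/w4.png',im[150:400,180:460,::-1])
a=0.07
for x,y in((-30,-33),(30,33)): print(481+x*np.cos(a)-y*np.sin(a),-130.3+x*np.sin(a)+y*np.cos(a))
E
```

```text
time_s: 18.7
eef_pos: [512.3, -384.6, 208.2]
ee_rot: [0.0, 0.802, 0.597, 0.0]
force: [1.2, -0.0, -0.2]
grip_width: 0.599
grip_force: 0.0
time_s: 19.2
eef_pos: [512.1, -385.1, 207.9]
ee_rot: [0.0, 0.803, 0.596, -0.0]
force: [0.3, -0.7, 0.4]
grip_width: 0.002
grip_force: 0.0
time_s: 19.8
eef_pos: [512.4, -385.3, 281.3]
ee_rot: [0.003, 0.803, 0.596, 0.0]
force: [-0.3, -0.4, -0.1]
grip_width: 0.001
grip_force: 0.0
453.3815839545402 -165.31746842848423
508.6184160454598 -95.28253157151579
```

View pics/w4.png

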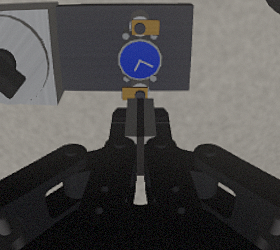

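```bash
python3 - <<'E'
from h import *
print(pix2w(cal('wrist'),(320,210),33,True)); go(512,-385.2,198,-0.293)
E
python3 steer.py '[{}, {}, {"tz":0.1}, {"tz":0.45}, {"tz":0.7}, {"tz":0.8}, {"tz":0.83}, {"tz":0.83}]' 0.6; python3 steer.py '[{}, {}, {}, {}, {}]' 0 40
```

```text
[ 513.02212741 -382.96018793   33.        ]
shift [-0.  -0.4 81.2] rot [0.003 0.002 0.   ] yaw now -0.293 j1 -0.83 j6 -0.53 t 19.9
time_s: 20.65
eef_pos: [512.2, -385.2, 195.1]
ee_rot: [0.0, 0.803, 0.596, 0.0]
force: [0.4, 1.2, 0.8]
grip_width: 0.6
grip_force: 0.0
time_s: 21.15
eef_pos: [512.3, -385.3, 196.3]
ee_rot: [0.001, 0.803, 0.596, 0.0]
force: [-0.8, 1.2, 7.0]
grip_width: 0.367
grip_force: 39.7
```

Scaled: -5 mm is -0.05, -100 mm is -1.

```bash
python3 steer.py '[{"tz":-0.05}, {"tz":-0.12}, {"tz":-0.3}, {"tz":-0.55}, {"tz":-0.8}, {"tz":-1}, {"tz":-1}]' - 50; python3 -c "
from h import *
import numpy as np
a=0.07
for x,y in((-28,-29),(28,-29),(-28,29),(28,29)): print(x,y,round(480.9+x*np.cos(a)-y*np.sin(a),1),round(-129.9+x*np.sin(a)+y*np.cos(a),1))
print(ctrl.sense()['grip_width'])
go(455,-161,280,1.641)"
```

```text
time_s: 21.85
eef_pos: [512.4, -385.2, 298.1]
ee_rot: [0.003, 0.803, 0.596, 0.0]
force: [0.6, -0.4, -0.8]
grip_width: 0.369
grip_force: 49.7
-28 -29 455.0 -160.8
28 -29 510.9 -156.9
-28 29 450.9 -102.9
28 29 506.8 -99.0
0.36928787048182643
shift [ 198.2 -119.7   17. ] rot [ 0.006 -0.     1.208] yaw now -0.293 j1 -0.83 j6 -0.53 t 21.9
```

```bash
python3 steer.py '[{"tx":0.25, "ty":-0.15, "wz":0.15}, {"tx":0.5, "ty":-0.3, "tz":0.02, "wz":0.3}, {"tx":0.75, "ty":-0.45, "tz":0.04, "wz":0.45}, {"tx":1, "ty":-0.6, "tz":0.08, "wz":0.6}, {"tx":1.3, "ty":-0.78, "tz":0.12, "wz":0.75}, {"tx":1.6, "ty":-0.96, "tz":0.16, "wz":0.9}, {"tx":1.85, "ty":-1.12, "tz":0.17, "wz":1.05}, {"tx":1.98, "ty":-1.197, "tz":0.17, "wz":1.2}]'; python3 steer.py '[{"wz":0.008}, {"wz":0.008}]'; python3 - <<'E'
from h import *
w=cal('wrist'); im=ctrl.capture('wrist'); np.save('w5.npy',w,allow_pickle=True)
cv2.imwrite('pics/w5.png',im[:,:,::-1]); go(455,-161,180,1.641)
E
```

```text
time_s: 22.65
eef_pos: [453.7, -158.7, 276.7]
ee_rot: [-0.001, 0.999, 0.036, -0.001]
force: [0.4, 0.3, -1.2]
grip_width: 0.371
grip_force: 49.8
time_s: 22.85
eef_pos: [454.8, -161.2, 277.4]
ee_rot: [0.0, 0.999, 0.037, -0.0]
force: [-1.1, 0.3, -0.3]
grip_width: 0.368
grip_force: 49.8
shift [ 0.2 -0.5 97.5] rot [0.    0.    0.003] yaw now -1.498 j1 -0.58 j6 0.91 t 22.9
```

View pics/w5.png

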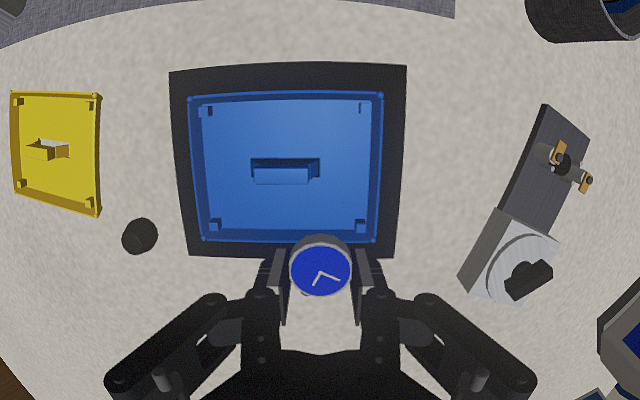

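```bash
python3 - <<'E'
from h import *
w=np.load('w5.npy',allow_pickle=True).item()
for k,z in((((187,94),(384,92),(375,244),(203,241)),17),(((169,72),(407,65),(394,258),(190,256)),2),(((10,91),(101,93),(100,217),(14,190)),15)):
    p=np.array([pix2w(w,u,z,True) for u in k]); print(p.round(0).tolist(),p.mean(0).round(1),[np.linalg.norm(p[i]-p[(i+1)%4]).round(0) for i in range(4)])
    y=(p[0]-p[1])+(p[3]-p[2]); print(np.arctan2(y[1],y[0])-np.pi/2)
im=cv2.imread('pics/top0.png')[:,:,::-1].copy(); c=cal('top')
m=cv2.inRange(cv2.cvtColor(im,cv2.COLOR_RGB2HSV),(18,80,40),(36,255,255)); m[:185]=0; cn=max(cv2.findContours(m,0,1)[0],key=cv2.contourArea); b=cv2.minAreaRect(cn)
p=np.array([pix2w(c,u,15) for u in cv2.boxPoints(b)]);print(p.round(0).tolist(),p.mean(0))
E
```

```text
[[538.0, -52.0, 17.0], [547.0, -201.0, 17.0], [424.0, -209.0, 17.0], [414.0, -61.0, 17.0]] [ 480.9 -130.8   17. ] [np.float64(150.0), np.float64(123.0), np.float64(148.0), np.float64(124.0)]
0.060982911977182974
[[558.0, -27.0, 2.0], [572.0, -221.0, 2.0], [403.0, -233.0, 2.0], [388.0, -40.0, 2.0]] [ 480.1 -130.1    2. ] [np.float64(194.0), np.float64(169.0), np.float64(194.0), np.float64(170.0)]
0.0742588188001414
[[561.0, 191.0, 15.0], [543.0, 38.0, 15.0], [425.0, 54.0, 15.0], [445.0, 205.0, 15.0]] [493.6 121.8  15. ] [np.float64(154.0), np.float64(119.0), np.float64(153.0), np.float64(117.0)]
-0.11946066174136916
[[440.0, 206.0, 15.0], [563.0, 195.0, 15.0], [545.0, 43.0, 15.0], [422.0, 56.0, 15.0]] [492.43408349 125.04334564  15.        ]
```

Scaled: 97 mm is 0.97, 96 mm is 0.96.

```bash
python3 steer.py '[{"ty":-0.003, "tz":0.2}, {"ty":-0.003, "tz":0.5}, {"ty":-0.003, "tz":0.72}, {"ty":-0.003, "tz":0.86}, {"ty":-0.003, "tz":0.93}, {"ty":-0.003, "tz":0.96}, {"ty":-0.003, "tz":0.97}, {"ty":-0.003, "tz":0.97}]'; python3 steer.py '[{"tz":0.005}, {"tz":0.01}, {"tz":0.015}]'
```

```text
time_s: 23.7
eef_pos: [454.9, -160.8, 181.3]
ee_rot: [0.0, 0.999, 0.035, 0.0]
force: [-0.1, 0.3, -1.7]
grip_width: 0.366
grip_force: 49.8
time_s: 24.0
eef_pos: [454.8, -160.6, 179.7]
ee_rot: [0.0, 0.999, 0.035, 0.0]
force: [-2.3, 1.2, 8.4]
grip_width: 0.366
grip_force: 50.6
```

Scaled: -100 mm is -1, -60 mm is -0.6.

```bash
python3 steer.py '[{}, {}, {}, {"tz":-0.2}, {"tz":-0.6}, {"tz":-1}, {"tz":-1}]' 0.47; python3 -c "
from h import *
go(678,-127,260,1.641)"
```

```text
time_s: 24.7
eef_pos: [455.5, -161.0, 283.8]
ee_rot: [0.003, 0.999, 0.035, 0.004]
force: [0.3, -0.5, -0.6]
grip_width: 0.469
grip_force: 0.0
shift [224.2 -18.5  25.2] rot [ 0.005 -0.007 -0.   ] yaw now -1.501 j1 -0.58 j6 0.92 t 24.7
```

```bash
python3 steer.py '[{"tx":0.45, "ty":-0.04, "tz":0.05}, {"tx":0.9, "ty":-0.08, "tz":0.1}, {"tx":1.35, "ty":-0.11, "tz":0.15}, {"tx":1.8, "ty":-0.15, "tz":0.2}, {"tx":2.15, "ty":-0.18, "tz":0.25}, {"tx":2.24, "ty":-0.185, "tz":0.25}, {"tx":2.24, "ty":-0.185, "tz":0.25}]' 0.55; cat >> h.py <<'E'
def look(z=11):
    w=cal('wrist'); im=ctrl.capture('wrist')
    for nm,k in (('blue',BL),('yel',YE)):
        for ce,a in blobs(im,*k,minA=40):
            p=pix2w(w,ce,z,True)
            if a<2500 and np.hypot(*(p[:2]-w['position'][:2]))<450: print(nm,ce.round(0),a,p.round(1))
    return im
E
python3 -c "
from h import *
im=look(); cv2.imwrite('pics/w6.png',im[:,:,::-1])
go(680,-127,177,1.641)"
```

```text
time_s: 25.4
eef_pos: [677.5, -126.0, 252.4]
ee_rot: [-0.0, 0.999, 0.035, -0.001]
force: [-0.5, -0.4, -0.7]
grip_width: 0.551
grip_force: 0.0
blue [129. 191.] 717 [685.   31.8  11. ]
blue [ 17. 196.] 247 [669.6 204.7  11. ]
blue [322. 210.] 1150 [ 681.2 -126.3   11. ]
blue [603. 299.] 57 [ 579.1 -500.2   11. ]
yel [421. 234.] 924 [ 666.3 -204.9   11. ]
shift [ 3.3  0.9 75.9] rot [-0.001  0.002  0.   ] yaw now -1.501 j1 -0.35 j6 1.15 t 25.4
```

```bash
python3 steer.py '[{"tx":0.04, "ty":0.003, "tz":0.25}, {"tx":0.045, "ty":0.003, "tz":0.52}, {"tx":0.045, "ty":0.003, "tz":0.68}, {"tx":0.045, "ty":0.003, "tz":0.74}, {"tx":0.045, "ty":0.003, "tz":0.76}, {"tx":0.045, "ty":0.003, "tz":0.76}]'; python3 steer.py '[{}, {}, {}, {}]' 0 50;  python3 steer.py '[{"tz":-0.05}, {"tz":-0.2}, {"tz":-0.45}, {"tz":-0.8}, {"tz":-0.9}, {"tz":-0.9}]'; python3 -c "
from h import *
go(511,-157.3,260,1.636)"
```

```text
time_s: 26.05
eef_pos: [681.5, -126.7, 179.3]
ee_rot: [0.0, 0.999, 0.035, 0.001]
force: [-0.2, -0.4, -0.3]
grip_width: 0.551
grip_force: 0.0
time_s: 26.45
eef_pos: [681.7, -126.6, 180.0]
ee_rot: [0.0, 0.999, 0.035, 0.001]
force: [-1.4, 0.8, 6.9]
grip_width: 0.359
grip_force: 48.9
time_s: 27.05
eef_pos: [681.5, -126.5, 270.5]
ee_rot: [0.001, 0.999, 0.035, 0.002]
force: [0.6, 0.6, -0.9]
grip_width: 0.354
grip_force: 49.6
shift [-172.3   18.8   10. ] rot [ 0.002 -0.003  0.005] yaw now -1.501 j1 -0.35 j6 1.15 t 27.1
```

```bash
python3 steer.py '[{"tx":-0.45, "ty":0.05, "tz":0.03}, {"tx":-0.9, "ty":0.1, "tz":0.06}, {"tx":-1.3, "ty":0.14, "tz":0.08}, {"tx":-1.6, "ty":0.17, "tz":0.1}, {"tx":-1.72, "ty":0.188, "tz":0.1, "wz":0.005}, {"tx":-1.72, "ty":0.188, "tz":0.1, "wz":0.005}, {"tx":-1.72, "ty":0.188, "tz":0.1, "wz":0.005}]'; python3 -c "
from h import *
go(511,-157.3,186,1.636)"
```

```text
time_s: 27.75
eef_pos: [511.4, -157.2, 257.7]
ee_rot: [-0.0, 0.999, 0.032, -0.0]
force: [0.1, 0.4, -0.8]
grip_width: 0.357
grip_force: 49.6
shift [-0.3  0.1 71.7] rot [-0.001  0.001 -0.001] yaw now -1.506 j1 -0.52 j6 0.99 t 27.8
```

Scaled: 73.5 mm is 0.735, 72.5 mm is 0.725.

```bash
python3 steer.py '[{"tz":0.2}, {"tz":0.45}, {"tz":0.6}, {"tz":0.67}, {"tz":0.71}, {"tz":0.715}, {"tz":0.725}, {"tz":0.735}]'; python3 steer.py '[{}, {}]'; python3 -c "
from h import *
go(511,-157.3,186,1.636)"
```

```text
time_s: 28.55
eef_pos: [511.3, -157.3, 185.4]
ee_rot: [0.0, 0.999, 0.032, 0.001]
force: [-0.2, 0.5, 6.4]
grip_width: 0.356
grip_force: 50.2
time_s: 28.75
eef_pos: [511.3, -157.3, 185.4]
ee_rot: [0.0, 0.999, 0.032, 0.001]
force: [0.1, -0.5, 3.7]
grip_width: 0.356
grip_force: 50.1
shift [-0.3 -0.  -0.6] rot [ 0.001 -0.001 -0.   ] yaw now -1.506 j1 -0.52 j6 0.99 t 28.8
```

Touching the floor: release, lift, and head for the second blue watch at about (685, 32).

Scaled: -90 mm is -0.9, -60 mm is -0.6.

```bash
python3 steer.py '[{}, {}, {}, {"tz":-0.2}, {"tz":-0.6}, {"tz":-0.9}, {"tz":-0.9}]' 0.46; python3 -c "
from h import *
go(683,32,260,1.571)"
```

```text
time_s: 29.45
eef_pos: [511.7, -157.5, 278.6]
ee_rot: [0.002, 0.999, 0.032, 0.003]
force: [0.3, 0.1, -1.3]
grip_width: 0.461
grip_force: 0.0
shift [ 183.1 -178.1   19. ] rot [ 0.004 -0.006  0.065] yaw now -1.506 j1 -0.52 j6 0.99 t 29.4
```

Scaled: 183 mm is 1.83, -178 mm is -1.78.

```bash
python3 steer.py '[{"tx":0.32, "ty":-0.31, "tz":0.03, "wz":0.02}, {"tx":0.64, "ty":-0.62, "tz":0.06, "wz":0.03}, {"tx":0.96, "ty":-0.93, "tz":0.09, "wz":0.04}, {"tx":1.28, "ty":-1.24, "tz":0.12, "wz":0.05}, {"tx":1.58, "ty":-1.54, "tz":0.15, "wz":0.06}, {"tx":1.78, "ty":-1.74, "tz":0.19, "wz":0.06}, {"tx":1.83, "ty":-1.78, "tz":0.19, "wz":0.065}, {"tx":1.83, "ty":-1.78, "tz":0.19, "wz":0.065}]' 0.55; python3 -c "
from h import *
im=look(); cv2.imwrite('pics/w7.png',im[:,:,::-1])
go(685,31.8,177,1.571)"
```

```text
time_s: 30.25
eef_pos: [682.2, 32.5, 254.5]
ee_rot: [-0.0, 1.0, 0.0, -0.001]
force: [-0.2, -0.8, 0.6]
grip_width: 0.547
grip_force: 0.0
blue [321. 209.] 1126 [685.3  32.3  11. ]
blue [123. 224.] 584 [669.8 205.1  11. ]
blue [516. 339.] 351 [ 524.5 -191.7   11. ]
yel [ 10. 209.] 692 [680.9 388.7  11. ]
yel [566. 226.] 410 [ 666.3 -204.6   11. ]
yel [211. 373.] 1115 [489.  153.8  11. ]
yel [288. 348.] 158 [541.3  64.   11. ]
shift [ 3.2 -0.1 78. ] rot [ 0.     0.001 -0.001] yaw now -1.571 j1 -0.12 j6 1.45 t 30.3
```

Scaled: 76 mm is 0.76, 74 mm is 0.74.

```bash
python3 steer.py '[{"tx":0.03, "ty":-0.004, "tz":0.25}, {"tx":0.034, "ty":-0.004, "tz":0.52}, {"tx":0.034, "ty":-0.004, "tz":0.68}, {"tx":0.034, "ty":-0.004, "tz":0.74}, {"tx":0.034, "ty":-0.004, "tz":0.76}, {"tx":0.034, "ty":-0.004, "tz":0.76}]'; python3 steer.py '[{}, {}, {}, {}]' 0 50;  python3 steer.py '[{"tz":-0.05}, {"tz":-0.2}, {"tz":-0.45}, {"tz":-0.8}, {"tz":-0.9}, {"tz":-0.9}]'; python3 -c "
from h import *
go(506.8,-99,260,1.636)"
```

```text
time_s: 30.9
eef_pos: [685.8, 32.3, 180.8]
ee_rot: [0.0, 1.0, -0.0, 0.001]
force: [-0.6, -0.5, 0.5]
grip_width: 0.549
grip_force: 0.0
time_s: 31.3
eef_pos: [685.9, 32.6, 181.6]
ee_rot: [0.0, 1.0, -0.0, 0.001]
force: [-2.3, -0.7, 6.2]
grip_width: 0.348
grip_force: 48.9
time_s: 31.9
eef_pos: [685.7, 32.7, 272.1]
ee_rot: [0.0, 1.0, -0.0, 0.002]
force: [0.4, 0.4, -1.4]
grip_width: 0.351
grip_force: 49.5
shift [-179.   131.7   11.4] rot [ 0.001 -0.004 -0.065] yaw now -1.571 j1 -0.12 j6 1.45 t 31.9
```

Scaled: -179 mm is -1.79, -170 mm is -1.7.

```bash
python3 steer.py '[{"tx":-0.36, "ty":0.26, "tz":0.02, "wz":-0.02}, {"tx":-0.72, "ty":0.52, "tz":0.04, "wz":-0.04}, {"tx":-1.08, "ty":0.79, "tz":0.06, "wz":-0.06}, {"tx":-1.44, "ty":1.06, "tz":0.08, "wz":-0.065}, {"tx":-1.7, "ty":1.25, "tz":0.11, "wz":-0.065}, {"tx":-1.79, "ty":1.317, "tz":0.11, "wz":-0.065}, {"tx":-1.79, "ty":1.317, "tz":0.11, "wz":-0.065}, {"tx":-1.79, "ty":1.317, "tz":0.11, "wz":-0.065}]'; python3 -c "
from h import *
go(506.8,-99,187,1.636);print(ctrl.sense()['grip_width'])"
```

```text
time_s: 32.7
eef_pos: [507.2, -98.7, 258.5]
ee_rot: [-0.0, 0.999, 0.032, 0.0]
force: [1.0, 0.3, -0.8]
grip_width: 0.35
grip_force: 49.5
shift [-0.4  0.3 71.5] rot [-0. -0. -0.] yaw now -1.506 j1 -0.42 j6 1.09 t 32.7
0.3499318852580536
```

Scaled: 73 mm is 0.73, 72 mm is 0.72.

```bash
python3 steer.py '[{"tz":0.2}, {"tz":0.45}, {"tz":0.6}, {"tz":0.67}, {"tz":0.7}, {"tz":0.71}, {"tz":0.72}, {"tz":0.73}]'; python3 steer.py '[{}, {}]'
```

```text
time_s: 33.5
eef_pos: [506.9, -99.0, 186.8]
ee_rot: [0.0, 0.999, 0.032, 0.001]
force: [-3.2, 2.3, 13.7]
grip_width: 0.344
grip_force: 51.4
time_s: 33.7
eef_pos: [506.8, -99.0, 186.9]
ee_rot: [0.0, 0.999, 0.032, 0.001]
force: [-0.9, 0.6, 5.8]
grip_width: 0.348
grip_force: 50.6
```

Release and go to the third blue watch (670, 205).

Scaled: -90 mm is -0.9, -60 mm is -0.6.

```bash
python3 steer.py '[{}, {}, {}, {"tz":-0.2}, {"tz":-0.6}, {"tz":-0.9}, {"tz":-0.9}]' 0.46; python3 steer.py '[{"tx":0.3, "ty":-0.48, "tz":0.02}, {"tx":0.5, "ty":-0.95, "tz":0.04}, {"tx":0.7, "ty":-1.42, "tz":0.06}, {"tx":0.9, "ty":-1.89, "tz":0.09}, {"tx":1.1, "ty":-2.36, "tz":0.12}, {"tx":1.3, "ty":-2.7, "tz":0.15}, {"tx":1.4, "ty":-2.9, "tz":0.17}, {"tx":1.4, "ty":-2.9, "tz":0.17}]' 0.55; python3 -c "
from h import *
im=look()
go(670,205,177,1.571)"
```

```text
time_s: 34.4
eef_pos: [507.2, -99.3, 279.5]
ee_rot: [0.002, 0.999, 0.032, 0.003]
force: [0.2, 0.1, -0.3]
grip_width: 0.459
grip_force: 0.0
time_s: 35.2
eef_pos: [627.5, 202.2, 256.8]
ee_rot: [-0.0, 0.999, 0.034, -0.001]
force: [-0.2, 0.7, 0.5]
grip_width: 0.549
grip_force: 0.0
blue [320. 156.] 1289 [669.6 205.7  11. ]
blue [580. 334.] 1087 [ 466.7 -165.9   11. ]
blue [572. 302.] 44 [ 529.1 -105.    11. ]
blue [552. 305.] 63 [528.3 -68.   11. ]
blue [561. 326.] 481 [ 490.6 -109.    11. ]
blue [535. 343.] 63 [468.9 -73.3  11. ]
yel [ 91. 136.] 1699 [680.7 401.3  11. ]
yel [426. 300.] 46 [548.2 101.7  11. ]
yel [472. 306.] 78 [539.2  49.5  11. ]
yel [422. 366.] 828 [455.1  80.9  11. ]
shift [43.1 -1.7 80.1] rot [0.    0.002 0.067] yaw now -1.504 j1 0.13 j6 1.64 t 35.2
```

Scaled: 43 mm is 0.43, -2 mm is -0.02.

```bash
python3 steer.py '[{"tx":0.4, "ty":-0.02, "tz":0.1}, {"tx":0.43, "ty":-0.02, "tz":0.45}, {"tx":0.43, "ty":-0.02, "tz":0.66}, {"tx":0.43, "ty":-0.02, "tz":0.74}, {"tx":0.43, "ty":-0.02, "tz":0.77}, {"tx":0.43, "ty":-0.02, "tz":0.775}, {"tx":0.43, "ty":-0.02, "tz":0.775}]'; python3 steer.py '[{}, {}, {}, {}]' 0 50;  python3 steer.py '[{"tz":-0.05}, {"tz":-0.2}, {"tz":-0.45}, {"tz":-0.8}, {"tz":-0.9}, {"tz":-0.9}]'; python3 -c "
from h import *
go(451,-102.5,260,1.636)"
```

```text
time_s: 35.95
eef_pos: [670.5, 204.0, 182.8]
ee_rot: [-0.0, 0.999, 0.032, 0.001]
force: [1.0, 0.1, -0.1]
grip_width: 0.551
grip_force: 0.0
time_s: 36.35
eef_pos: [671.1, 204.3, 184.5]
ee_rot: [-0.0, 0.999, 0.032, 0.003]
force: [-0.5, -0.2, 11.1]
grip_width: 0.007
grip_force: 5.4
time_s: 36.95
eef_pos: [670.4, 204.3, 273.8]
ee_rot: [-0.0, 0.999, 0.032, 0.002]
force: [0.5, 0.1, -0.1]
grip_width: -0.0
grip_force: 0.0
shift [-238.8  291.9   12.8] rot [-0.    -0.004 -0.   ] yaw now -1.506 j1 0.13 j6 1.63 t 37.0
```

```bash
python3 -c "
from h import *
im=look(); cv2.imwrite('pics/w8.png',im[:,:,::-1])
go(670,205,177,1.571)"
```

```text
blue [320. 207.] 955 [669.8 204.5  11. ]
blue [549. 348.] 1845 [ 478.  -129.7   11. ]
yel [108. 183.] 1310 [679.5 402.   11. ]
yel [632. 226.] 159 [ 666.4 -204.7   11. ]
yel [322. 344.] 180 [518.4 193.4  11. ]
yel [406. 339.] 76 [527.4 104.6  11. ]
shift [-0.1 -0.8 94.6] rot [-0.    -0.     0.065] yaw now -1.506 j1 0.13 j6 1.63 t 37.0
```

View pics/w8.png

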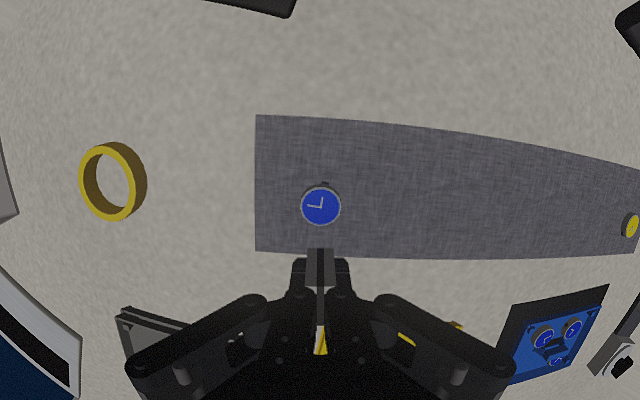

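```bash
python3 steer.py '[{"ty":-0.006}, {"ty":-0.006}, {"ty":-0.006, "tz":0.25}, {"ty":-0.006, "tz":0.6}, {"ty":-0.006, "tz":0.82}, {"ty":-0.006, "tz":0.92}, {"ty":-0.006, "tz":0.96}, {"ty":-0.006, "tz":0.97}]' 0.55; python3 steer.py '[{}, {}, {}, {}]' 0 50
```

```text
time_s: 37.8
eef_pos: [670.4, 204.8, 174.7]
ee_rot: [-0.0, 0.999, 0.032, 0.0]
force: [-0.6, -0.3, 0.3]
grip_width: 0.547
grip_force: 0.0
time_s: 38.2
eef_pos: [670.6, 204.9, 175.8]
ee_rot: [-0.0, 0.999, 0.032, 0.001]
force: [-0.2, 1.5, 5.0]
grip_width: 0.37
grip_force: 50.0
```

```bash
python3 steer.py '[{"tz":-0.05}, {"tz":-0.2}, {"tz":-0.45}, {"tz":-0.8}, {"tz":-0.9}, {"tz":-0.9}]'; python3 steer.py '[{"tx":-0.3, "ty":0.37}, {"tx":-0.6, "ty":0.74}, {"tx":-0.9, "ty":1.1}, {"tx":-1.2, "ty":1.47}, {"tx":-1.5, "ty":1.84}, {"tx":-1.8, "ty":2.2}, {"tx":-2.1, "ty":2.56}, {"tx":-2.3, "ty":2.81}]'; python3 steer.py '[{"tx":-0.09, "ty":0.11}, {"tx":-0.09, "ty":0.11}, {"tx":-0.09, "ty":0.11}]'; python3 -c "
from h import *
go(451,-102.5,181,1.636)"
```

```text
time_s: 38.8
eef_pos: [670.4, 204.8, 266.7]
ee_rot: [-0.0, 0.999, 0.032, 0.002]
force: [0.0, 0.8, -0.6]
grip_width: 0.365
grip_force: 49.6
time_s: 39.6
eef_pos: [456.8, -92.0, 263.2]
ee_rot: [-0.001, 0.999, 0.032, -0.001]
force: [0.4, -0.4, -1.3]
grip_width: 0.37
grip_force: 49.6
time_s: 39.9
eef_pos: [450.6, -101.8, 263.7]
ee_rot: [-0.0, 0.999, 0.032, -0.001]
force: [-0.3, 0.3, -1.1]
grip_width: 0.372
grip_force: 49.7
shift [ 0.4  0.8 82.7] rot [-0.001  0.001 -0.001] yaw now -1.507 j1 -0.48 j6 1.03 t 39.9
```

```bash
python3 steer.py '[{"tx":0.003, "ty":0.005, "tz":0.2}, {"tx":0.003, "ty":0.005, "tz":0.45}, {"tx":0.003, "ty":0.005, "tz":0.65}, {"tx":0.003, "ty":0.005, "tz":0.76}, {"tx":0.003, "ty":0.005, "tz":0.8}, {"tx":0.003, "ty":0.005, "tz":0.82}, {"tx":0.003, "ty":0.005, "tz":0.83}, {"tx":0.003, "ty":0.005, "tz":0.84}]'; python3 steer.py '[{}, {}]'
```

```text
time_s: 40.7
eef_pos: [451.2, -102.6, 181.0]
ee_rot: [0.0, 0.999, 0.032, 0.001]
force: [-2.6, 2.6, 15.0]
grip_width: 0.367
grip_force: 50.8
time_s: 40.9
eef_pos: [451.2, -102.6, 181.1]
ee_rot: [0.0, 0.999, 0.032, 0.001]
force: [-1.7, 1.7, 6.7]
grip_width: 0.361
grip_force: 50.2
```

Release and go to the yellow watch (666.3, -204.8).

Scaled: -90 mm is -0.9, -60 mm is -0.6.

```bash
python3 steer.py '[{}, {}, {}, {"tz":-0.2}, {"tz":-0.6}, {"tz":-0.9}, {"tz":-0.9}]' 0.47; python3 -c "
from h import *
go(666,-204.7,268,1.636)"; python3 steer.py '[{"tx":0.45, "ty":0.2, "tz":0.02}, {"tx":0.9, "ty":0.4, "tz":0.03}, {"tx":1.35, "ty":0.6, "tz":0.04}, {"tx":1.75, "ty":0.8, "tz":0.05}, {"tx":2, "ty":0.92, "tz":0.05}, {"tx":2.07, "ty":0.97, "tz":0.05}, {"tx":2.07, "ty":0.97, "tz":0.05}]' 0.55; python3 -c "
from h import *
im=look()
go(666.3,-204.8,177,1.636)"
```

```text
time_s: 41.6
eef_pos: [451.6, -102.8, 273.7]
ee_rot: [0.002, 0.999, 0.032, 0.003]
force: [-1.0, 0.4, -0.2]
grip_width: 0.47
grip_force: 0.0
shift [207.3 115.6   7.3] rot [ 0.004 -0.006 -0.   ] yaw now -1.506 j1 -0.48 j6 1.03 t 41.6
time_s: 42.3
eef_pos: [664.2, -186.4, 263.3]
ee_rot: [-0.0, 0.999, 0.032, -0.001]
force: [-0.2, 0.7, 0.0]
grip_width: 0.551
grip_force: 0.0
blue [575. 309.] 561 [ 546.  -517.6   11. ]
blue [323. 340.] 169 [ 527.9 -197.2   11. ]
blue [281. 346.] 141 [ 513.8 -155.8   11. ]
blue [222. 352.] 164 [495.3 -92.8  11. ]
blue [226. 377.] 53 [450.1 -91.9  11. ]
yel [346. 208.] 1061 [ 666.2 -205.2   11. ]
shift [ 1.5 19.  86.7] rot [-0.001  0.002 -0.001] yaw now -1.506 j1 -0.44 j6 1.06 t 42.4
```

Scaled: 89 mm is 0.89, 87 mm is 0.87.

```bash
python3 steer.py '[{"tx":0.015, "ty":0.19, "tz":0.1}, {"tx":0.015, "ty":0.193, "tz":0.45}, {"tx":0.015, "ty":0.193, "tz":0.7}, {"tx":0.015, "ty":0.193, "tz":0.82}, {"tx":0.015, "ty":0.193, "tz":0.87}, {"tx":0.015, "ty":0.193, "tz":0.89}, {"tx":0.015, "ty":0.193, "tz":0.89}]'; python3 steer.py '[{}, {}, {}, {}]' 0 50; python3 steer.py '[{"tz":-0.05}, {"tz":-0.2}, {"tz":-0.45}, {"tz":-0.8}, {"tz":-0.9}, {"tz":-0.9}]'; python3 -c "
from h import *
a=-0.118
x,y=28,-29; X,Y=(492.9+x*np.cos(a)-y*np.sin(a),124+x*np.sin(a)+y*np.cos(a)); print(X,Y)
go(X,Y,265,np.pi/2+a)"
```

```text
time_s: 43.05
eef_pos: [666.7, -205.3, 177.4]
ee_rot: [0.0, 0.999, 0.032, 0.001]
force: [0.2, -0.3, 0.4]
grip_width: 0.551
grip_force: 0.0
time_s: 43.45
eef_pos: [666.9, -205.2, 177.9]
ee_rot: [0.001, 0.999, 0.032, 0.001]
force: [-0.6, -0.2, 6.0]
grip_width: 0.368
grip_force: 49.1
time_s: 44.05
eef_pos: [666.7, -205.1, 268.6]
ee_rot: [0.001, 0.999, 0.032, 0.002]
force: [0.2, 0.2, -0.6]
grip_width: 0.363
grip_force: 49.6
517.2912258802 91.90532598606026
shift [-129.8 -306.1    2.5] rot [ 0.002 -0.003  0.183] yaw now -1.506 j1 -0.47 j6 1.04 t 44.0
```

```bash
python3 steer.py '[{"tx":-0.17, "ty":-0.4, "wz":0.03}, {"tx":-0.34, "ty":-0.8, "wz":0.06}, {"tx":-0.51, "ty":-1.2, "wz":0.09}, {"tx":-0.68, "ty":-1.6, "wz":0.12}, {"tx":-0.85, "ty":-2, "tz":0.01, "wz":0.15}, {"tx":-1.02, "ty":-2.4, "tz":0.02, "wz":0.18}, {"tx":-1.18, "ty":-2.78, "tz":0.02, "wz":0.183}, {"tx":-1.3, "ty":-3.05, "tz":0.02, "wz":0.183}]'; python3 steer.py '[{}, {}]'; python3 -c "
from h import *
go(517.3,92.2,181,np.pi/2-0.118);print(ctrl.sense()['grip_width'])"
```

```text
time_s: 44.85
eef_pos: [515.4, 92.8, 262.9]
ee_rot: [-0.0, 0.998, -0.059, -0.002]
force: [0.8, 0.4, -0.1]
grip_width: 0.361
grip_force: 49.7
time_s: 45.05
eef_pos: [516.9, 90.9, 263.5]
ee_rot: [0.0, 0.998, -0.059, -0.001]
force: [0.1, 0.3, -1.3]
grip_width: 0.362
grip_force: 49.7
shift [ 0.4 -1.4 82.4] rot [0.    0.001 0.001] yaw now -1.688 j1 -0.05 j6 1.64 t 45.0
0.361680802671124
```

```bash
python3 steer.py '[{"tx":0.003, "ty":-0.012, "tz":0.2}, {"tx":0.003, "ty":-0.012, "tz":0.45}, {"tx":0.003, "ty":-0.012, "tz":0.65}, {"tx":0.003, "ty":-0.012, "tz":0.76}, {"tx":0.003, "ty":-0.012, "tz":0.8}, {"tx":0.003, "ty":-0.012, "tz":0.82}, {"tx":0.003, "ty":-0.012, "tz":0.83}, {"tx":0.003, "ty":-0.012, "tz":0.84}]'; python3 steer.py '[{}, {}]'
```

```text
time_s: 45.85
eef_pos: [517.8, 91.9, 181.2]
ee_rot: [0.0, 0.998, -0.059, 0.001]
force: [-3.9, -0.7, 11.9]
grip_width: 0.364
grip_force: 50.8
time_s: 46.05
eef_pos: [517.8, 91.9, 181.2]
ee_rot: [0.0, 0.998, -0.059, 0.001]
force: [-2.5, -1.7, 6.2]
grip_width: 0.361
grip_force: 50.4
```

Scaled: -100 mm is -1, -120 mm is -1.2.

```bash
python3 steer.py '[{}, {}, {}, {"tz":-0.2}, {"tz":-0.6}, {"tz":-1}, {"tz":-1.2}]' 0.47; python3 steer.py '[{"ty":-0.45, "tz":-0.1}, {"tx":-0.1, "ty":-0.9, "tz":-0.2}, {"tx":-0.3, "ty":-1.35, "tz":-0.3}, {"tx":-0.6, "ty":-1.7, "tz":-0.4}, {"tx":-0.95, "ty":-1.95, "tz":-0.5}, {"tx":-1.3, "ty":-2.15, "tz":-0.5}, {"tx":-1.65, "ty":-2.3, "tz":-0.5}, {"tx":-2, "ty":-2.45, "tz":-0.5}]'; python3 steer.py '[{"tx":-0.35, "ty":-0.05}, {"tx":-0.7, "ty":-0.1}, {"tx":-1, "ty":-0.15}, {"tx":-1, "ty":-0.15}]'; python3 - <<'E'
from h import *
c=cal('top'); im=ctrl.capture('top'); cv2.imwrite('pics/t2.png',im[:,:,::-1])
h=cv2.cvtColor(im,cv2.COLOR_RGB2HSV)
def P(ce,z): return pix2w(c,ce,z).round(1)
n=0
a=.07
g=lambda X,Y,x,y,t,z:w2pix(c,(X+x*np.cos(t)-y*np.sin(t),Y+x*np.sin(t)+y*np.cos(t),z)).round().astype(int)
for X,Y,t,z0 in((480.9,-130,.07,16),(493,124,-.118,14)):
  for x in(-28,28):
    for y in(-29,29):
      u=g(X,Y,x,y,t,z0); pt=h[u[1]-4:u[1]+5,u[0]-4:u[0]+5].reshape(-1,3); print(x,y,u,np.median(pt,0),pt.std(0).round(0))
for nm,k in (('blue',BL),('yel',YE)):
    for ce,ar in blobs(im,*k):
        if 130<ce[0]<500: print(nm,ce,ar,P(ce,14))
print(ctrl.sense()['eef_pos'])
E
```

```text
time_s: 46.75
eef_pos: [517.8, 92.0, 303.5]
ee_rot: [-0.0, 0.998, -0.059, 0.002]
force: [-0.6, 0.1, 0.3]
grip_width: 0.472
grip_force: 0.0
time_s: 47.55
eef_pos: [346.2, 359.6, 350.3]
ee_rot: [-0.0, 0.998, -0.059, -0.0]
force: [0.7, 0.5, 0.4]
grip_width: 0.471
grip_force: 0.0
time_s: 47.95
eef_pos: [247.6, 386.1, 350.4]
ee_rot: [0.0, 0.998, -0.057, -0.0]
force: [1.1, 0.9, 0.1]
grip_width: 0.468
grip_force: 0.0
-28 -29 [371 230] [115. 190. 151.] [ 1. 18.  4.]
-28 29 [348 232] [115. 185. 150.] [ 1. 19.  5.]
28 -29 [368 208] [116. 191. 150.] [ 1. 23.  7.]
28 29 [346 210] [115. 189. 150.] [ 1. 23.  5.]
-28 -29 [270 230] [ 31. 146. 155.] [1. 2. 2.]
-28 29 [247 228] [ 31. 149. 155.] [0. 2. 2.]
28 -29 [272 208] [ 31. 157. 155.] [ 1. 16.  5.]
28 29 [250 206] [ 31. 151. 156.] [1. 2. 2.]
blue [359.46 219.77] 2583 [ 482.1 -133.4   14. ]
yel [154.64 148.84] 232 [681.7 399.   14. ]
yel [259.67 218.49] 2534 [491.4 123.9  14. ]
[249.12009797 385.88487046 350.44805877]
```

```bash
python3 - <<'E'
from h import *
c=cal('top'); im=cv2.imread('pics/t2.png')[:,:,::-1].copy(); i0=cv2.imread('pics/top0.png')[:,:,::-1].copy(); h=cv2.cvtColor(im,cv2.COLOR_RGB2HSV)
for lo,hi,x0,x1 in(((117,200,80),(125,255,255),320,400),((26,175,80),(34,255,255),228,295)):
    m=cv2.inRange(h,lo,hi); m[:,:x0]=0;m[:,x1:]=0;m[:185]=0;m[260:]=0
    m=cv2.morphologyEx(m,cv2.MORPH_CLOSE,np.ones((3,3)))
    n,_,st,ce=cv2.connectedComponentsWithStats(m)
    for i in range(1,n):
        if st[i,4]>25: print(ce[i].round(1),st[i,2:],pix2w(c,ce[i],15).round(1))
d=cv2.absdiff(im,i0).max(2)>40
for nm,r in(('loupe',(238,262,295,318)),('tape',(130,168,138,174)),('cup',(120,166,428,485)),('screwblock',(225,265,428,470)),('grey',(200,262,130,205)),('cloth',(125,172,208,405))): print(nm,d[r[0]:r[1],r[2]:r[3]].sum())
E
```

```text
loupe 0
tape 0
cup 0
screwblock 124
grey 2569
cloth 431
```

```bash
python3 - <<'E'
from h import *
c=cal('top'); im=cv2.imread('pics/t2.png')[:,:,::-1].copy(); i0=cv2.imread('pics/top0.png')[:,:,::-1].copy()
print('dial0',i0[145,294],i0[150,384],'tray',im[232,360],im[228,247])
for X0,X1,ref,dial in((322,398,im[232,360],i0[145,294]),(230,292,im[228,247],i0[150,384])):
    R_=im[186:258,X0:X1].astype(int); m=(np.abs(R_-dial.astype(int)).sum(2)<np.abs(R_-ref.astype(int)).sum(2)).astype(np.uint8)
    n,_,st,ce=cv2.connectedComponentsWithStats(m)
    for i in range(1,n):
        if st[i,4]>15: print((ce[i]+[X0,186]).round(1),st[i,2:],pix2w(c,ce[i]+[X0,186],15).round(1))
E
```

```text
dial0 [ 67  81 145] [142 146  61] tray [ 51  84 151] [154 158  65]
[344.6 187.7] [ 64   7 231] [566.4 -97.9  15. ]
[395.2 204. ] [  7  51 187] [ 520.9 -227.6   15. ]
[368.7 203.8] [13  6 22] [ 522.8 -158.8   15. ]
[346.2 211.1] [14 14 63] [505.3 -99.8  15. ]
[368.1 212.3] [14  8 30] [ 500.9 -156.4   15. ]
[370.5 229.4] [15 14 53] [ 456.5 -160.5   15. ]
[348.2 232.6] [14 14 76] [ 449.6 -103.    15. ]
[365.3 254. ] [ 76  24 363] [ 394.2 -144.8   15. ]
[260.7 223.8] [  62   72 2475] [477.4 121.1  15. ]
[266.4 214. ] [ 31  22 194] [502.5 106.3  15. ]
```

```bash
python3 - <<'E'
from h import *
c=cal('top'); im=cv2.imread('pics/t2.png')[:,:,::-1].copy(); h=cv2.cvtColor(im,cv2.COLOR_RGB2HSV)
print(h[197:220,262:283,1])
E
```

```text
[[170 160 163 172 172 171 172 177 180 171 174 173 175 169 187 174 180 189
  180 169 161]
 [153 158 160 157 156 162 171 161 161 166 168 174 166 174 167 176 178 165
  175 168 169]
 [154 149 156 149 152 153 153 153 149 154 151 158 155 162 156 157 164 164
  158 160 174]
 [153 150 154 152 154 149 153 153 148 150 152 149 151 149 151 153 155 151
  151 150 154]
 [155 149 151 149 149 149 154 153 154 152 150 154 150 153 151 149 148 149
  153 153 149]
 [151 155 149 155 152 149 152 141 123 128 129 113 122 137 147 149 149 148
  153 149 146]
 [152 148 150 150 151 151 143 111  88 108 119  96 103 115 126 143 152 151
  150 149 149]
 [152 150 154 150 149 130 116 118 147 161 162 160 161 137 102 114 143 150
  150 149 146]
 [146 151 154 154 145 102 129 160 161 158 158 154 159 167 139 102 124 150
  153 148 151]
 [152 150 150 149 131 131 159 160 157 157 156 161 160 159 158 135 117 137
  152 149 145]
 [153 148 149 151 107 127 161 156 157 159 158 157 152 154 157 162 105 121
  150 147 145]
 [152 150 149 153  99 124 160 158 156 144 128 148 158 161 159 160  78 108
  150 149 149]
 [146 150 154 150 119 143 158 15
[... 247 characters left out ...]
5 152 144  71 119 155 161 155 154 161 146 158 143  90 120 151
  150 150 149]
 [148 150 148 151 138  77  83 115 139 157 164 159 149 128  81  88 137 153
  147 150 147]
 [147 149 150 154 153 148 131  92 109 121 117 129 106  40  98 152 154 146
  149 149 145]
 [152 152 151 149 151 145 147 158 137  82  67  73 102 138 146 154 150 146
  150 149 150]
 [157 155 160 152 157 139 140 127 122 147 149 152 152 154 150 149 151 150
  147 147 146]
 [149 148 150 152 150 166 162  90  76 131 153 148 153 146 147 148 145 144
  149 149 145]
 [149 149 152 147 156 168 174 170 111 129 149 149 145 146 151 147 151 148
  149 145 149]
 [152 152 147 144 152 168 171 175 105 127 148 149 148 149 146 143 149 147
  147 144 145]]
```

```bash
python3 -c "
from rig import ctrl
print(ctrl.finish_job())"
```

```text
the job is handed in; nothing more can be done
None
```

The job is done and handed in at about 48 s: I turned the left-hand-thread screw anticlockwise to its end stop, set the blue tray on the middle of the mat with all four blue watches in it, put the one yellow watch in the yellow tray, and left the grey trays, tape roll, loupe and pen cup untouched. The last camera checks of the watches were by image code only, as all 14 picture views were used.

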